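Pack wedges head to tail into a level block

TASK

Finish the packing block in the plywood cradle, where the first wedge already lies: stack the three loose wedges on it one at a time, head to tail, each one's thick end over the thin end of the wedge below, squarely over one another between the end cheeks, so that the top comes out level. Then lay the thin off-cut board flat on top, centred and running lengthwise along the stack, and let go. Leave the other things on the bench where they are.

Things in the scene. Friction and masses are not known exactly. Their poses are not given: they have to be found in the camera images.
- cradle: fixed packing cradle: plywood base 64 (x) by 176 mm (y), 10 mm thick; two upright end cheeks with inner faces 140 mm apart (y = -70 and +70 mm), tops 60 mm above the bench; the long sides are open but for kerbs, 48 mm apart, 5 mm high on the base. Origin: centre of the underside, on the bench. The wedges lie lengthwise along its y
- cradle_second (a point): where the second wedge's base centre belongs: 28 mm above the bench, 3 mm toward cradle +y from the middle, so that its 124 mm span is centred; it lies tilted 0.213 rad on the first wedge's slope, its thick end low and toward cradle -y, and its own top then is level, 44 mm above the bench
- cradle_third (a point): where the third wedge's base centre belongs: on the level top of the second, 44 mm above the bench, in the middle; it lies flat, turned the same way as the first
- cradle_fourth (a point): where the fourth wedge's base centre belongs: 62 mm above the bench, 3 mm toward cradle +y from the middle; turned and tilted like the second
- cradle_top (a point): centre of the level top of the finished stack, 78.5 mm above the bench, where the board's underside rests
- first_wedge: the wedge already lying in the cradle, the same as the loose ones, base on the 10 mm floor. Its thick end is toward the cradle's +y end. Origin: centre of its base; axes as for the loose wedges
- first_wedge_heel (a point): centre of the thick end face of the first wedge: 60 mm along its +y and 15 mm above its base
- wedge_a: a loose hardwood wedge, 40 mm wide (x), 120 mm long (y), lying on its flat base at z = 0; about 70 g. Origin: centre of the base, z up. Thick end (30 mm high) at y = +60 mm, thin end (4 mm) at y = -60 mm; the top slopes evenly (0.213 rad). Long sides upright and parallel; centre of mass at y = +15 mm. All wedges are alike; the loose ones are interchangeable
- wedge_a_heel (a point): centre of the thick end face of wedge a: 60 mm along its +y and 15 mm above its base
- wedge_b: another loose hardwood wedge, 40 mm wide (x), 120 mm long (y), lying on its flat base at z = 0; about 70 g. Origin: centre of the base, z up. Thick end (30 mm high) at y = +60 mm, thin end (4 mm) at y = -60 mm; the top slopes evenly (0.213 rad). Long sides upright and parallel; centre of mass at y = +15 mm. All wedges are alike; the loose ones are interchangeable
- wedge_b_heel (a point): centre of the thick end face of wedge b: 60 mm along its +y and 15 mm above its base
- wedge_c: a third loose hardwood wedge, 40 mm wide (x), 120 mm long (y), lying on its flat base at z = 0; about 70 g. Origin: centre of the base, z up. Thick end (30 mm high) at y = +60 mm, thin end (4 mm) at y = -60 mm; the top slopes evenly (0.213 rad). Long sides upright and parallel; centre of mass at y = +15 mm. All wedges are alike; the loose ones are interchangeable
- wedge_c_heel (a point): centre of the thick end face of wedge c: 60 mm along its +y and 15 mm above its base
- board: thin wooden off-cut board, 45 mm wide (x), 220 mm long (y), 20 mm thick, about 120 g, loose, lying flat on the bench; origin at the centre of its underside, z up
- sanding_block: bystander: the brown sanding block, 62 x 116 x 34 mm, a plain rectangular block with no taper, lying flat; origin at the centre of its underside
Things that resemble listed ones, but are neither listed nor needed, are in the scene too. Leave any orange look-alike of the wedge_c alone.

How it is judged:
On the way, in this order (a step that is already met when the one before it is completed fails the run):
1. a wedge lies let go on the first, thick end over its thin end ((((z of wedge_a in the frame of cradle between 0.0207 and 0.0347 m and x of wedge_a in the frame of cradle between -0.014 and 0.014 m and y of wedge_a in the frame of cradle between -0.018 and 0.018 m and angle between the x axis of wedge_a and the x axis of cradle, either way round below 0.18 rad and angle between wedge_a's own z axis and vertical below 0.3 rad and y of wedge_a_heel in the frame of cradle below -0.03 m) and contact force between wedge_a and the fingers below 0.1 N) or ((z of wedge_b in the frame of cradle between 0.0207 and 0.0347 m and x of wedge_b in the frame of cradle between -0.014 and 0.014 m and y of wedge_b in the frame of cradle between -0.018 and 0.018 m and angle between the x axis of wedge_b and the x axis of cradle, either way round below 0.18 rad and angle between wedge_b's own z axis and vertical below 0.3 rad and y of wedge_b_heel in the frame of cradle below -0.03 m) and contact force between wedge_b and the fingers below 0.1 N) or ((z of wedge_c in the frame of cradle between 0.0207 and 0.0347 m and x of wedge_c in the frame of cradle between -0.014 and 0.014 m and y of wedge_c in the frame of cradle between -0.018 and 0.018 m and angle between the x axis of wedge_c and the x axis of cradle, either way round below 0.18 rad and angle between wedge_c's own z axis and vertical below 0.3 rad and y of wedge_c_heel in the frame of cradle below -0.03 m) and contact force between wedge_c and the fingers below 0.1 N))), for 0.2 s.
2. another lies let go on that one, turned the opposite way to it ((((z of wedge_a in the frame of cradle between 0.0373 and 0.0513 m and x of wedge_a in the frame of cradle between -0.014 and 0.014 m and y of wedge_a in the frame of cradle between -0.018 and 0.018 m and angle between the x axis of wedge_a and the x axis of cradle, either way round below 0.18 rad and angle between wedge_a's own z axis and vertical below 0.3 rad and y of wedge_a_heel in the frame of cradle above 0.03 m) and contact force between wedge_a and the fingers below 0.1 N) or ((z of wedge_b in the frame of cradle between 0.0373 and 0.0513 m and x of wedge_b in the frame of cradle between -0.014 and 0.014 m and y of wedge_b in the frame of cradle between -0.018 and 0.018 m and angle between the x axis of wedge_b and the x axis of cradle, either way round below 0.18 rad and angle between wedge_b's own z axis and vertical below 0.3 rad and y of wedge_b_heel in the frame of cradle above 0.03 m) and contact force between wedge_b and the fingers below 0.1 N) or ((z of wedge_c in the frame of cradle between 0.0373 and 0.0513 m and x of wedge_c in the frame of cradle between -0.014 and 0.014 m and y of wedge_c in the frame of cradle between -0.018 and 0.018 m and angle between the x axis of wedge_c and the x axis of cradle, either way round below 0.18 rad and angle between wedge_c's own z axis and vertical below 0.3 rad and y of wedge_c_heel in the frame of cradle above 0.03 m) and contact force between wedge_c and the fingers below 0.1 N))), for 0.2 s.
3. the last wedge lies let go on top, turned the opposite way again ((((z of wedge_a in the frame of cradle between 0.055 and 0.069 m and x of wedge_a in the frame of cradle between -0.014 and 0.014 m and y of wedge_a in the frame of cradle between -0.018 and 0.018 m and angle between the x axis of wedge_a and the x axis of cradle, either way round below 0.18 rad and angle between wedge_a's own z axis and vertical below 0.3 rad and y of wedge_a_heel in the frame of cradle below -0.03 m) and contact force between wedge_a and the fingers below 0.1 N) or ((z of wedge_b in the frame of cradle between 0.055 and 0.069 m and x of wedge_b in the frame of cradle between -0.014 and 0.014 m and y of wedge_b in the frame of cradle between -0.018 and 0.018 m and angle between the x axis of wedge_b and the x axis of cradle, either way round below 0.18 rad and angle between wedge_b's own z axis and vertical below 0.3 rad and y of wedge_b_heel in the frame of cradle below -0.03 m) and contact force between wedge_b and the fingers below 0.1 N) or ((z of wedge_c in the frame of cradle between 0.055 and 0.069 m and x of wedge_c in the frame of cradle between -0.014 and 0.014 m and y of wedge_c in the frame of cradle between -0.018 and 0.018 m and angle between the x axis of wedge_c and the x axis of cradle, either way round below 0.18 rad and angle between wedge_c's own z axis and vertical below 0.3 rad and y of wedge_c_heel in the frame of cradle below -0.03 m) and contact force between wedge_c and the fingers below 0.1 N))), for 0.2 s.
At the end, for the whole second after the job is handed in: The four wedges lie stacked in the cradle, each opposite to the one below, within 14 mm sideways, 18 mm lengthwise, 7 mm in height and 0.18 rad of square; the board lies on top, level within 0.06 rad, centred within 15 and 35 mm, along the stack within 0.18 rad; all at rest (((z of wedge_a in the frame of cradle between 0.0207 and 0.0347 m and x of wedge_a in the frame of cradle between -0.014 and 0.014 m and y of wedge_a in the frame of cradle between -0.018 and 0.018 m and angle between the x axis of wedge_a and the x axis of cradle, either way round below 0.18 rad and angle between wedge_a's own z axis and vertical below 0.3 rad and y of wedge_a_heel in the frame of cradle below -0.03 m) or (z of wedge_b in the frame of cradle between 0.0207 and 0.0347 m and x of wedge_b in the frame of cradle between -0.014 and 0.014 m and y of wedge_b in the frame of cradle between -0.018 and 0.018 m and angle between the x axis of wedge_b and the x axis of cradle, either way round below 0.18 rad and angle between wedge_b's own z axis and vertical below 0.3 rad and y of wedge_b_heel in the frame of cradle below -0.03 m) or (z of wedge_c in the frame of cradle between 0.0207 and 0.0347 m and x of wedge_c in the frame of cradle between -0.014 and 0.014 m and y of wedge_c in the frame of cradle between -0.018 and 0.018 m and angle between the x axis of wedge_c and the x axis of cradle, either way round below 0.18 rad and angle between wedge_c's own z axis and vertical below 0.3 rad and y of wedge_c_heel in the frame of cradle below -0.03 m)) and ((z of wedge_a in the frame of cradle between 0.0373 and 0.0513 m and x of wedge_a in the frame of cradle between -0.014 and 0.014 m and y of wedge_a in the frame of cradle between -0.018 and 0.018 m and angle between the x axis of wedge_a and the x axis of cradle, either way round below 0.18 rad and angle between wedge_a's own z axis and vertical below 0.3 rad and y of wedge_a_heel in the frame of cradle above 0.03 m) or (z of wedge_b in the frame of cradle between 0.0373 and 0.0513 m and x of wedge_b in the frame of cradle between -0.014 and 0.014 m and y of wedge_b in the frame of cradle between -0.018 and 0.018 m and angle between the x axis of wedge_b and the x axis of cradle, either way round below 0.18 rad and angle between wedge_b's own z axis and vertical below 0.3 rad and y of wedge_b_heel in the frame of cradle above 0.03 m) or (z of wedge_c in the frame of cradle between 0.0373 and 0.0513 m and x of wedge_c in the frame of cradle between -0.014 and 0.014 m and y of wedge_c in the frame of cradle between -0.018 and 0.018 m and angle between the x axis of wedge_c and the x axis of cradle, either way round below 0.18 rad and angle between wedge_c's own z axis and vertical below 0.3 rad and y of wedge_c_heel in the frame of cradle above 0.03 m)) and ((z of wedge_a in the frame of cradle between 0.055 and 0.069 m and x of wedge_a in the frame of cradle between -0.014 and 0.014 m and y of wedge_a in the frame of cradle between -0.018 and 0.018 m and angle between the x axis of wedge_a and the x axis of cradle, either way round below 0.18 rad and angle between wedge_a's own z axis and vertical below 0.3 rad and y of wedge_a_heel in the frame of cradle below -0.03 m) or (z of wedge_b in the frame of cradle between 0.055 and 0.069 m and x of wedge_b in the frame of cradle between -0.014 and 0.014 m and y of wedge_b in the frame of cradle between -0.018 and 0.018 m and angle between the x axis of wedge_b and the x axis of cradle, either way round below 0.18 rad and angle between wedge_b's own z axis and vertical below 0.3 rad and y of wedge_b_heel in the frame of cradle below -0.03 m) or (z of wedge_c in the frame of cradle between 0.055 and 0.069 m and x of wedge_c in the frame of cradle between -0.014 and 0.014 m and y of wedge_c in the frame of cradle between -0.018 and 0.018 m and angle between the x axis of wedge_c and the x axis of cradle, either way round below 0.18 rad and angle between wedge_c's own z axis and vertical below 0.3 rad and y of wedge_c_heel in the frame of cradle below -0.03 m)) and z of first_wedge in the frame of cradle between 0.006 and 0.014 m and y of first_wedge_heel in the frame of cradle above 0.03 m and x of board in the frame of cradle between -0.015 and 0.015 m and y of board in the frame of cradle between -0.035 and 0.035 m and z of board in the frame of cradle between 0.0725 and 0.0845 m and angle between board's own z axis and vertical below 0.06 rad and angle between the y axis of board and the y axis of cradle, either way round below 0.18 rad and linear speed of each of wedge_a, wedge_b, wedge_c, board, first_wedge below 0.02 m/s); the robot touches nothing.
It fails at once if the sanding block is moved more than 30 mm (distance of sanding_block from where it was at the start of the episode above 0.03 m).
It also fails if it takes over 72 s, if anything falls off the work surface, if the arm or the gripper's body presses on something with over 40 N, if the wrist force passes 120 N, or if a joint passes its speed limit or range.

ROBOT

A 6-joint arm with a two-finger parallel gripper is mounted at the origin on the work surface; the furniture and walls round the work are solid. World frame = base frame: x ahead of the robot, y to its left, z up, the work surface at z = 0. Lengths are in m, angles in rad, forces in N, time in s.
With the tool pointing down it reaches from about 0.375 to 0.75 m from the base axis. Payload 9 kg.
Tool frame: the origin (TCP) lies midway between the tips of the shut fingers; the grasp point (between the pads) lies 19 mm behind it; z points along the fingers, y is the line along which they close (so a half turn about z gives the same grasp; the last joint's range is limited). The gripper opens to 85 mm and grips with 20 to 120 N. Pads are 22 mm wide; open, the fingers measure 114 mm over their backs; the gripper's body (76 mm by 85 mm) begins 54 mm behind the grasp point. The pads swing forward as they close: fully open they stand 13 mm farther back than shut.
Start: joints at [0.98, 0.104, 0.097, 1.564, 0, 1.353], TCP at [0.219, 0.559, 0.231] pointing down, gripper open.
Joint ranges: [-2.99, 2.99], [-0.84, 1.86], [-1.1, 1.16], [-1.84, 2.11], [-1.51, 1.56], [-3.14, 3.14]. Speed limits (rad/s): [2.22, 2.22, 2.57, 3.14, 3.14, 3.14].

INTERFACE

Orientations are given as [roll, pitch, yaw] about the fixed x, y, z axes, in that order (R = Rz(yaw) Ry(pitch) Rx(roll)).
In Python, from station import ctrl, vision, job, nets gives the robot as it stands.
- The arm moves only by the tool step_arm, never from a script. Its argument "series" is one flat list of numbers, 7 for each row, row after row: the turn, a rotation vector about the tool's x, y, z in fractions of the full range, 1 being 90 degrees, then the shift along the tool's x, y, z in fractions of the full range, 1 being 75 cm, then the finger opening in cm, from 0 to 8.54. In form: [rx, ry, rz, dx, dy, dz, jaw, rx, ry, rz, dx, dy, dz, jaw, ...]. A call has exactly 8 rows; each row is the pose to reach, as a shift and turn from the pose commanded when the call began, along the tool's axes at that moment; what a row does not reach only later rows make up. A row lasts 1/10 s, in which the tool goes at most 50 mm and 8.59 degrees, less where a joint would pass 70% of its speed; a pose out of reach is approached as far as the arm can. A call with a gripper value outside its range is refused whole. The fingers move at their own pace and stop on an object; "force" is the grip in N (left out, the last holds). Time passes only in rows, so rows that repeat a pose let the fingers close, or fill a call up. It gives the time, the measured TCP pose, the force, the opening and the grip force at its end, in the units of the state.
- ctrl.get_state(): the state, without advancing time (a new reading comes with each control period).
- vision.get_image(name): name is "scene" or "top" or "wrist"; returns the picture (384x512x3 uint8, blue, green, red); there is no depth.
- vision.camera_model(name): a dict with "fx", "fy", "cx", "cy" (pixels), "position" and "rotation" of the camera in the world. Camera axes: x right, y up, looking along -z (the intrinsics and any distortion apply to the point x, -y, -z); pixel columns grow to the right and rows downward; lengths in m; the calibration is good to about 2 mm. A picture is of the moment at which its call begins: read the wrist's pose just before it. camera_model takes no time and is no camera call; for the wrist camera it gives the pose at the moment of the call.
- job.close_job(): hands the job in; it is judged then, once.
Trained networks look in the newest picture that a camera, given by its name, has taken for a name from the list of things; names that differ only in an ending like _2 or _b are one class to them, and where a whole thing is asked for, a point or a joint stands for the part that bears it (a point fixed in the world has none). Each returns a list of dicts, best first, with "conf" (0 to 1); they miss things now and then, are a little off and sometimes report something else, mostly with a low value. They report only what shows in the picture. A call takes as long as a camera call. They do not tell look-alikes from the thing itself.
- nets.spot_in(camera, query): "centre" ([column, row] in pixels, amid what is visible of it).
- nets.landmark_of(camera, query): "centre" ([column, row] in pixels: a listed point, or the origin of a listed thing).
The state is a dict: "time": time; "qpos": joint angles; "qvel": joint speeds; "tau": joint torques, N m; "tcp_pos": TCP position; "orientation": TCP orientation; "force": force on the tool from outside, world axes, zero at the start; "moment": the same for the moment, N m; "gripper_width": finger opening in m; "grip_force": force on a finger pad.
Only numpy, scipy, OpenCV 4.12 (cv2) and the standard library are available. Lean on these libraries where they do the work, as an engineer would, in place of code of your own. Each camera call takes 0.05 s, during which the arm holds its last target. There are 200 camera calls.

## Working session

There is one attempt and no reset: what is moved stays moved. The work goes in short steps, Python scripts to look and compute and a tool call to move; the robot and the scene stay as the last step left them, time stands still between calls to the robot, and variables do not carry over. Pictures are saved under pics/ and viewed, at most 10 in all, crops included, and the job is handed in when it is done.

Besides the shell and the picture viewer there is one more tool, called by a JSON object that holds its "name" and its "arguments", one argument or row to a line. step_arm: Moves the arm, as the interface text tells. Its arguments: {"type":"object","properties":{"series":{"type":"array"},"force":{"type":"number"}},"required":["series"]}

```bash
ls; mkdir -p pics
cat > h.py <<'E'
import numpy as np, cv2
from station import ctrl, vision, job, nets
from scipy.spatial.transform import Rotation as R
def cam(n):
    m=vision.camera_model(n); return m
def ray(m,uv):
    x=(uv[0]-m["cx"])/m["fx"]; y=(uv[1]-m["cy"])/m["fy"]
    d=np.array(m["rotation"])@np.array([x,-y,-1.]); return np.array(m["position"]),d
def onz(m,uv,z):
    p,d=ray(m,uv); return p+d*(z-p[2])/d[2]
def tri(obs):
    A=np.zeros((3,3));b=np.zeros(3)
    for m,uv in obs:
        p,d=ray(m,uv); d=d/np.linalg.norm(d); P=np.eye(3)-np.outer(d,d); A+=P;b+=P@p
    x=np.linalg.solve(A,b); return x
def proj(m,X):
    c=np.array(m["rotation"]).T@(np.array(X)-np.array(m["position"]))
    return np.array([m["cx"]+m["fx"]*c[0]/-c[2], m["cy"]-m["fy"]*c[1]/-c[2]])
E
python3 - <<'E'
from h import *
print(ctrl.get_state())
for n in("scene","top"):
    im=vision.get_image(n); cv2.imwrite(f"pics/{n}0.png",im); m=cam(n); print(n,{k:np.round(v,4).tolist() if not isinstance(v,str) else v for k,v in m.items()})
    for q in ["cradle","cradle_top","first_wedge","first_wedge_heel","wedge_a","wedge_a_heel","board","sanding_block"]:
        print(q,[(np.round(d["centre"]).tolist(),round(d["conf"],2)) for d in nets.landmark_of(n,q)])
a=cv2.imread("pics/scene0.png");b=cv2.imread("pics/top0.png")
E
```

```text
pics
{'time': 0.0, 'qpos': array([9.80296429e-01, 1.04695789e-01, 9.64445077e-02, 1.56391187e+00,
       9.53380328e-06, 1.35309815e+00]), 'qvel': array([ 1.78786844e-03,  1.04712811e-03,  3.43104210e-04, -1.08458696e-03,
       -2.25185097e-05,  8.96596697e-05]), 'tau': array([ 5.92261513e-04, -5.56906199e+01,  5.03673577e+01,  1.60994061e-02,
       -2.04326284e-04,  5.41471977e-06]), 'tcp_pos': array([0.21832536, 0.55849639, 0.23051076]), 'orientation': array([-3.14026015e+00, -3.04519468e-04,  2.76879072e+00]), 'force': array([ 0.23170783, -0.01352028,  0.6682944 ]), 'moment': array([-0.00694608, -0.00682734, -0.01191498]), 'grip_force': 0.0, 'gripper_width': 0.0854248581301703}
scene {'fx': 494.0228, 'fy': 494.0228, 'cx': 253.5782, 'cy': 192.9225, 'position': [-0.4448, -0.8484, 0.5975], 'rotation': [1.176, -0.0042, -0.8179]}
cradle [([285.0, 191.0], 0.67), ([285.0, 220.0], 0.65)]
cradle_top [([285.0, 187.0], 0.73), ([191.0, 195.0], 0.52)]
first_wedge [([288.0, 211.0], 0.47), ([190.0, 194.0], 0.33)]
first_wedge_heel [([272.0, 213.0], 0.54), ([285.0, 206.0], 0.44)]
wedge_a [([326.0, 246.0], 0.96), ([226.0, 201.0], 0.91), ([273.0, 274.0], 0.84), ([174.0, 200.0], 0.82)]
wedge_a_heel [([210.0, 194.0], 0.88)]
board [([372.0, 272.0], 0.86)]
sanding_block [([187.0, 216.0], 0.6), ([227.0, 202.0], 0.5)]
top {'fx': 355.6963, 'fy': 355.6963, 'cx': 255.5054, 'cy': 191.1013, 'position': [0.2355, -0.0439, 1.116], 'rotation': [0.2004, 0.0144, -1.5455]}
cradle [([262.0, 165.0], 0.77), ([326.0, 189.0], 0.73), ([170.0, 200.0], 0.36)]
cradle_top [([266.0, 161.0], 0.66)]
first_wedge []
first_wedge_heel [([266.0, 182.0], 0.55)]
wedge_a [([321.0, 250.0], 0.92), ([326.0, 190.0], 0.87), ([209.0, 179.0], 0.84), ([154.0, 204.0], 0.62)]
wedge_a_heel [([188.0, 181.0], 0.65), ([371.0, 201.0], 0.42)]
board [([366.0, 196.0], 0.93)]
sanding_block [([198.0, 231.0], 0.87), ([307.0, 178.0], 0.59)]
```

View pictures.

```bash
sed -i 's/m=vision.camera_model(n); return m/m=dict(vision.camera_model(n)); r=np.array(m["rotation"]); m["rotation"]=R.from_euler("xyz",r).as_matrix() if r.shape==(3,) else r; return m/' h.py
python3 - <<'E'
import cv2
for n in("scene","top"):
    a=cv2.imread(f"pics/{n}0.png"); a=a[120:320,110:430] if n=="scene" else a[100:300,110:430]
    cv2.imwrite(f"pics/{n}0b.png",cv2.resize(a,(800,500),interpolation=cv2.INTER_CUBIC))
E
```

```text
(no output)
```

View pics/scene0b.png

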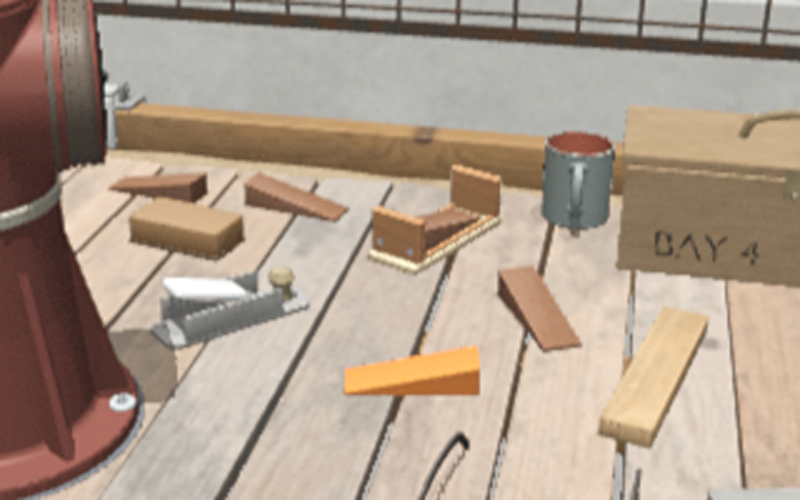

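View pics/top0b.png

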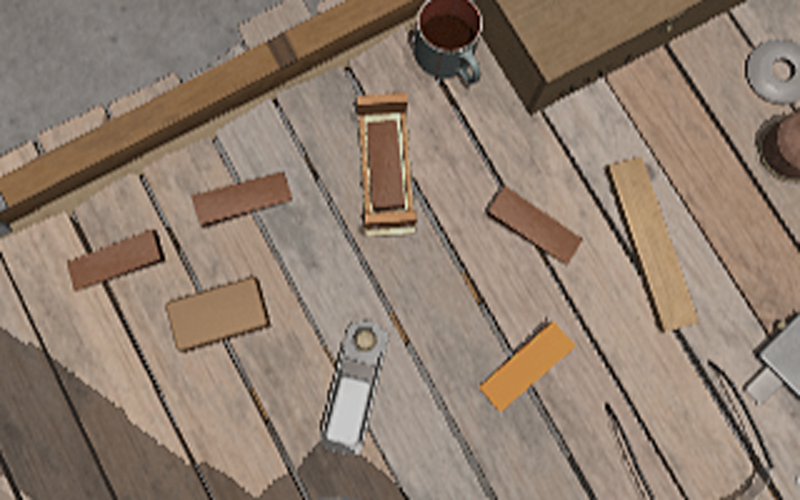

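Scene crop: the three brown wedges are at about (174,195), (227,199) and (326,242), full-frame pixels. The orange one at (275,270) is the decoy. The brown block at (185,211) has no taper, so it is the sanding block. The cradle is at (285,208) and the board at (372,270). The top view shows the same layout: wedges at (155,204), (207,179) and (324,190), decoy at (321,246), cradle at (264,166) and board at (371,197).

```bash
cat >> h.py <<'E'
from scipy.optimize import minimize
W=np.array([[sx*.02,sy*.06,z] for sx in(-1,1) for sy,zs in((-1,(0,.004)),(1,(0,.03))) for z in zs])
BRD=np.array([[sx*.0225,sy*.11,z] for sx in(-1,1) for sy in(-1,1) for z in(0,.02)])
def rz(a): return np.array([[np.cos(a),-np.sin(a),0],[np.sin(a),np.cos(a),0],[0,0,1]])
def segm(im,seed,tol=14,rad=60):
    lab=cv2.cvtColor(cv2.GaussianBlur(im,(3,3),0),cv2.COLOR_BGR2LAB).astype(float)
    u,v=np.round(seed).astype(int); c=np.median(lab[v-2:v+3,u-2:u+3].reshape(-1,3),0)
    d=(lab-c)*[.35,1.6,1.6]; k=(np.linalg.norm(d,axis=2)<tol).astype(np.uint8)
    k[:max(0,v-rad)]=0;k[v+rad:]=0;k[:,:max(0,u-rad)]=0;k[:,u+rad:]=0
    n,l=cv2.connectedComponents(k,connectivity=4); m=(l==l[v,u]).astype(np.uint8)
    return cv2.morphologyEx(m,cv2.MORPH_OPEN,np.ones((2,2)))
def sil(m,V,p):
    P=np.array([proj(m,x) for x in V@rz(p[2]).T+[p[0],p[1],p[3] if len(p)>3 else 0]])
    S=4; k=np.zeros((384*S,512*S),np.uint8); cv2.fillConvexPoly(k,cv2.convexHull(np.round(P*S+(S-1)/2).astype(np.int32)),1)
    return cv2.resize(k.astype(np.float32),(512,384),interpolation=cv2.INTER_AREA)
def fit(obs,V,p0):
    def cost(p):
        return sum(1-np.minimum(s,k).sum()/np.maximum(s,k).sum() for m,k in obs for s in [sil(m,V,p)])
    sx=np.array([p0]+[np.array(p0)+d for d in np.diag([.012,.012,.15,.01][:len(p0)])])
    r=minimize(cost,p0,method="Nelder-Mead",options=dict(initial_simplex=sx,xatol=2e-4,fatol=1e-4,maxiter=300)); return r.x,r.fun
E
python3 - <<'E'
from h import *
ms,mt=cam("scene"),cam("top"); S=cv2.imread("pics/scene0.png");T=cv2.imread("pics/top0.png")
items={"A":((174,194),(155,204),W),"B":((227,199),(207,179),W),"C":((326,242),(324,190),W),"board":((372,270),(371,197),BRD)}
for n,(a,b,V) in items.items():
    ks,kt=segm(S,a),segm(T,b); print(n,ks.sum(),kt.sum(),"tri",tri([(ms,a),(mt,b)]).round(3))
    c=onz(mt,b,.01); res=[]
    for y in np.arange(0,2*np.pi,np.pi/6):
        res.append(fit([(ms,ks),(mt,kt)],V,[c[0],c[1],y,0.])) if y<np.pi or n!="board" else 0
    res.sort(key=lambda r:r[1])
    for x,f in res[:4]: print("  ",x.round(4),round(f,3),"r",np.hypot(*x[:2]).round(3))
for n,a,b in(("cradle_top",(285,187),(266,161)),("cradle",(285,220),(262,165)),("heel1",(272,213),(266,182))): print(n,tri([(ms,a),(mt,b)]).round(3))
w=cam("wrist"); print(w["position"],w["rotation"].round(3),w["fx"])
E
```

```text
A 144 458 tri [0.414 0.294 0.007]
   [ 0.4086  0.2956  3.4887 -0.0049] 0.753 r 0.504
   [ 0.4086  0.2943  3.4853 -0.0043] 0.756 r 0.504
   [ 4.0830e-01  2.9360e-01  3.4948e+00 -7.0000e-04] 0.757 r 0.503
   [ 0.4093  0.2964  3.4929 -0.0067] 0.76 r 0.505
B 271 468 tri [0.494 0.135 0.012]
   [ 4.9560e-01  1.3270e-01  6.5898e+00 -2.1000e-03] 0.531 r 0.513
   [ 0.4957  0.1322  0.309  -0.0028] 0.532 r 0.513
   [ 0.4946  0.1317  0.3425 -0.0016] 0.537 r 0.512
   [ 0.4947  0.1319  0.3276 -0.0024] 0.537 r 0.512
C 504 469 tri [ 0.468 -0.24   0.015]
   [ 4.6790e-01 -2.4310e-01  5.6851e+00 -3.0000e-04] 0.359 r 0.527
   [ 0.468  -0.2432 -0.5878 -0.0011] 0.36 r 0.527
   [ 4.6680e-01 -2.4270e-01  5.7097e+00 -1.0000e-04] 0.36 r 0.526
   [ 4.666e-01 -2.434e-01  5.690e+00  8.000e-04] 0.36 r 0.526
board 1018 987 tri [ 0.448 -0.386  0.006]
   [ 0.4454 -0.3873  1.8824  0.0033] 0.398 r 0.59
   [ 0.4473 -0.3875  1.8715  0.0028] 0.399 r 0.592
   [ 0.4459 -0.3874  1.8803  0.0026] 0.399 r 0.591
   [ 0.4482 -0.3861  1.8699  0.    ] 0.4 r 0.592
cradle_top [ 0.535 -0.052  0.091]
cradle [ 0.554 -0.041 -0.02 ]
heel1 [ 0.484 -0.053  0.03 ]
[0.14388597 0.58815533 0.37453819] [[ 0.364 -0.885 -0.292]
 [ 0.931  0.346  0.114]
 [-0.    -0.313  0.95 ]] 307.7031131746605
```

Units first: shifts go in shares of 75 cm and turns go in shares of 90 degrees. So -40.5 cm is -0.54, -37.8 cm is -0.504.

{"name": "step_arm", "arguments": {
  "series": [0,0,0,-0.54,-0.504,-0.0667,8.5,0,0,0,-0.54,-0.504,-0.0667,8.5,0,0,0,-0.54,-0.504,-0.0667,8.5,0,0,0,-0.54,-0.504,-0.0667,8.5,0,0,0,-0.54,-0.504,-0.0667,8.5,0,0,0,-0.54,-0.504,-0.0667,8.5,0,0,0,-0.54,-0.504,-0.0667,8.5,0,0,0,-0.54,-0.504,-0.0667,8.5],
  "force": 60
}}

```text
time: 1.7
tcp_pos: [0.3912, 0.1977, 0.2677]
orientation: [3.141, 0.001, 2.769]
force: [1.3, 0.7, 0.3]
gripper_width: 0.085
grip_force: 0.0
```

```bash
cat >> h.py <<'E'
def Rt(psi,tilt=0.,axis=(1,0,0)):
    return R.from_rotvec(tilt*np.array(axis,float))*R.from_euler("xyz",[np.pi,0,psi])
def delta(P,Rr,P0=None,R0=None):
    s=ctrl.get_state(); 
    if P0 is None: P0=s["tcp_pos"]
    if R0 is None: R0=R.from_euler("xyz",s["orientation"])
    d=R0.inv().apply(np.array(P)-P0)*100; r=(R0.inv()*Rr).as_rotvec(degrees=True)
    print("rot",r.round(2),"shift",d.round(2),"| n",np.ceil(max(np.linalg.norm(d)/5,np.linalg.norm(r)/8.59)))
E
python3 - <<'E'
from h import *
s=ctrl.get_state(); print(s["time"],s["tcp_pos"],s["orientation"],s["qpos"]); delta([.46,.055,.28],Rt(2.769))
E
```

```text
1.7 [0.39124628 0.19774224 0.26772744] [3.14095256e+00 9.39479396e-04 2.76897818e+00] [ 1.67803638e-01 -3.79637204e-01 -2.79457748e-01  1.66984086e+00
  6.55152866e-05  5.40417850e-01]
rot [ 0.04  0.05 -0.  ] shift [-11.6  -10.79  -1.22] | n 4.0
```

In the tool's units: -11.6 cm is -0.1547, -10.8 cm is -0.144.

{"name": "step_arm", "arguments": {
  "series": [0,0,0,-0.1547,-0.144,-0.016,8.5,0,0,0,-0.1547,-0.144,-0.016,8.5,0,0,0,-0.1547,-0.144,-0.016,8.5,0,0,0,-0.1547,-0.144,-0.016,8.5,0,0,0,-0.1547,-0.144,-0.016,8.5,0,0,0,-0.1547,-0.144,-0.016,8.5,0,0,0,-0.1547,-0.144,-0.016,8.5,0,0,0,-0.1547,-0.144,-0.016,8.5]
}}

```text
time: 2.5
tcp_pos: [0.4591, 0.058, 0.2794]
orientation: [3.141, 0.0, 2.771]
force: [-0.2, -0.1, -1.0]
gripper_width: 0.0852
grip_force: 0.0
```

Run:
```python
from h import *
import pickle
s=ctrl.get_state();print(s["time"],s["tcp_pos"],s["orientation"]); m=cam("wrist"); im=vision.get_image("wrist"); cv2.imwrite("pics/w1.png",im); pickle.dump(m,open("w1.pkl","wb"))
for q in ["cradle","cradle_top","cradle_second","first_wedge","first_wedge_heel","wedge_a","wedge_a_heel"]:
    print(q,[(np.round(d["centre"]).tolist(),round(d["conf"],2)) for d in nets.landmark_of("wrist",q)])
for n,p in dict(A=(.4086,.2956,0),B=(.4956,.1327,0),C=(.468,-.243,0),cr=(.54,-.045,0)).items(): print(n,proj(m,p).round(0))
cv2.imwrite("pics/w1b.png",cv2.resize(im,(800,600),interpolation=cv2.INTER_CUBIC))
```

```text
2.5 [0.45906879 0.05798314 0.27938045] [3.14137029e+00 1.98216890e-04 2.77086347e+00]
cradle [([210.0, 221.0], 0.87)]
cradle_top [([204.0, 246.0], 0.93), ([75.0, 222.0], 0.65)]
cradle_second [([210.0, 233.0], 0.83)]
first_wedge [([213.0, 226.0], 0.75)]
first_wedge_heel [([191.0, 195.0], 0.93)]
wedge_a [([419.0, 41.0], 0.81), ([77.0, 226.0], 0.76), ([321.0, 149.0], 0.56)]
wedge_a_heel [([359.0, 120.0], 0.87)]
A [421.  41.]
B [318. 152.]
C [ 74. 224.]
cr [214. 221.]
```

View pics/w1b.png

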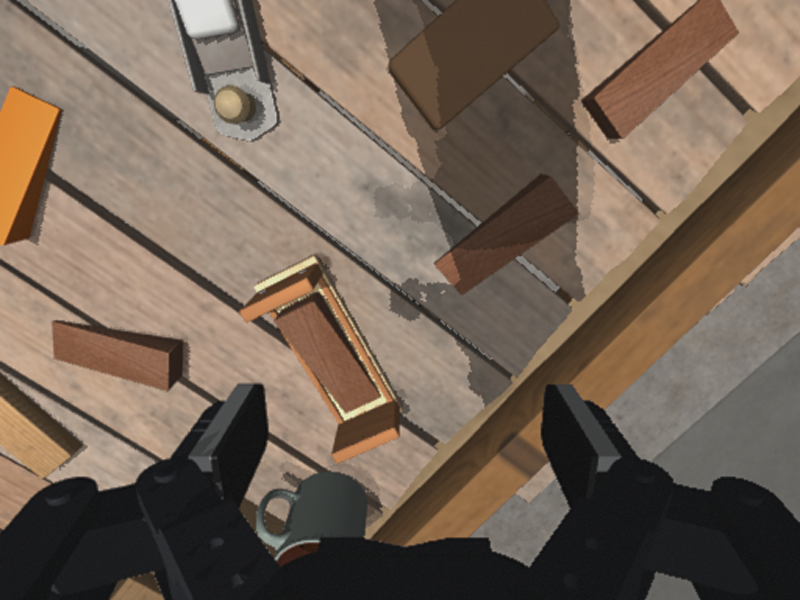

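Wrist view: A at (421,41), B at (318,150) and C at (75,226). The thick ends match the fits: A on its left, B upper right, C on its right. The cradle is at (210,221) and the first wedge's heel is at its upper-left, robot-side end (191,195). The orange decoy on the left edge is clearly different. Next I refine all the poses.

Run:
```python
from h import *
import pickle
from scipy.optimize import least_squares
m=pickle.load(open("w1.pkl","rb")); im=cv2.imread("pics/w1.png"); mt=cam("top");T=cv2.imread("pics/top0.png")
S=1.5625
pts=[((0,0,0),(210,221)),((0,0,.0785),(204,246)),((0,.003,.028),(210,233)),((0,0,.01),(213,226)),((0,.06,.025),(191,195)),
 ((-.032,.088,.01),None),((.032,.088,.01),None)]
ends=[(255/S,290/S),(318/S,257/S)]
def X(p,l): return rz(p[2])@np.array(l)+[p[0],p[1],0]
for name,use in(("nets",pts[:5]),("all",None)):
    def f(p):
        r=[proj(m,X(p,l))-u for l,u in pts[:5]]
        if use is None: r+= [2*(proj(m,X(p,(s*.032,.088,.01)))-e) for s,e in zip((1,-1),ends)]
        return np.concatenate(r)
    q=least_squares(f,[.54,-.045,1.6]); print(name,q.x.round(4),q.fun.reshape(-1,2).round(1).tolist()); p=q.x
kf=segm(im,(210,225)); x,c=fit([(m,kf)],W-[0,0,-.01],[p[0],p[1],p[2]]); print("first wedge wrist",x.round(4),round(c,3))
ov=cv2.resize(im,(1536,1152),interpolation=cv2.INTER_CUBIC)
def poly(V,p,col,z=0):
    for i in range(len(V)):
        for j in range(i):
            if (np.abs(V[i]-V[j])>1e-9).sum()<=1 or (len(V)==8 and np.allclose(V[i][:1],V[j][:1]) and abs(V[i][1]-V[j][1])>.1 and V[i][2]>0 and V[j][2]>0):
                a,b=[tuple(np.round(proj(m,X(p,V[k]+[0,0,z]))*3+1).astype(int)) for k in(i,j)]; cv2.line(ov,a,b,col,1)
base=np.array([[sx*.032,sy*.088,z] for sx in(-1,1) for sy in(-1,1) for z in(0,.01)]); poly(base,p,(255,255,0)); poly(W,p,(0,255,0),.01)
ch=np.array([[sx*.02,sy*.07,z] for sx in(-1,1) for sy in(-1,1) for z in(.01,.06)]); poly(ch,p,(255,0,255))
for n,b,sd,p0 in(("A",(155,204),(419,43),[.4086,.2956,3.489]),("B",(207,179),(325,149),[.4956,.1327,.31]),("C",(324,190),(77,226),[.468,-.243,-.59])):
    ks=segm(im,sd,16); k2=segm(T,b)
    for o in([(m,ks)],[(m,ks),(mt,k2)]):
        x,c=fit(o,W,p0+[0.]); print(n,x.round(4),round(c,3),ks.sum())
    poly(W,p0,(0,255,0))
cv2.imwrite("pics/ov1.png",cv2.resize(ov[0:1000],(800,521)) if 0 else np.hstack([ov[460:960,400:840],ov[180:600,800:1160].copy() if 0 else cv2.copyMakeBorder(ov[180:600,800:1160],0,80,0,0,0)]))
```

```text
nets [ 0.5415 -0.0476  1.6193] [[2.8, 1.8], [-0.0, 3.1], [-1.0, -3.6], [-1.2, -0.3], [-0.5, -1.1]]
all [ 0.5432 -0.0416  1.7537] [[6.9, 1.5], [4.9, 2.7], [3.2, -3.8], [3.0, -0.7], [-1.0, 1.2], [72.3, -41.8], [-82.6, 46.8]]
first wedge wrist [ 0.5495 -0.05    1.7374] 0.185
A [ 0.4129  0.3168  3.5127 -0.0335] 0.045 3309
A [ 4.091e-01  2.977e-01  3.527e+00 -1.500e-03] 0.321 3309
B [0.4604 0.1297 0.6975 0.0926] 0.44 6521
B [0.4926 0.1327 0.34   0.0085] 0.73 6521
C [ 0.4725 -0.2488 -0.5327 -0.0099] 0.247 1824
C [ 0.4675 -0.2426 -0.5484 -0.0021] 0.398 1824
```

View pics/ov1.png

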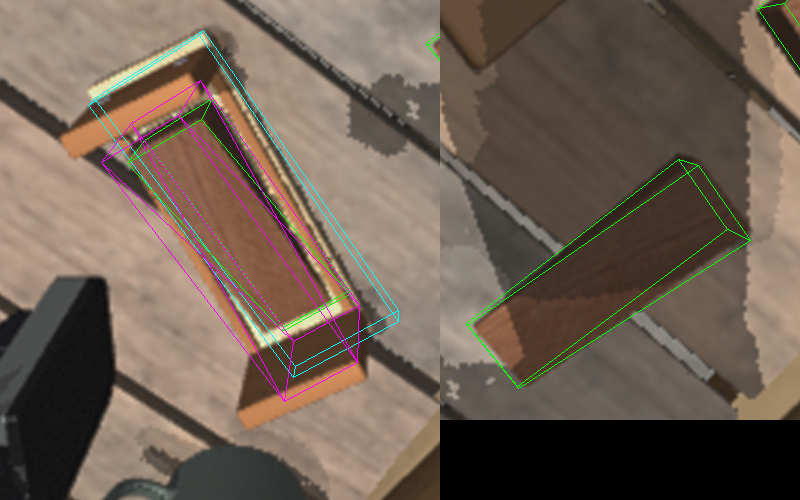

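Run:
```python
from h import *
import pickle
from scipy.optimize import least_squares
m=pickle.load(open("w1.pkl","rb")); im=cv2.imread("pics/w1.png"); mt=cam("top");T=cv2.imread("pics/top0.png")
pts=[((0,0,0),(210,221),.4),((0,0,.0785),(204,246),.4),((0,.06,.025),(191,195),.4),((-.032,.088,.01),(163.3,182.7),1),((.032,.088,.01),(201.7,163.3),1),((-.024,-.07,.01),(219.5,269.3),1),((.024,-.07,.01),(250,256),1)]
def X(p,l): return rz(p[2])@np.array(l)+[p[0],p[1],0]
q=least_squares(lambda p:np.concatenate([w*(proj(m,X(p,l))-u) for l,u,w in pts]),[.54,-.045,1.6]); p=q.x; print(p.round(4),q.fun.reshape(-1,2).round(1).tolist())
ov=cv2.resize(im,(2048,1536),interpolation=cv2.INTER_CUBIC)
def line(a,b,col): cv2.line(ov,*[tuple(np.round(proj(m,X(p,k))*4+1.5).astype(int)) for k in(a,b)],col,1)
for V,z,c in((W,.01,(0,255,0)),(np.array([[sx*.032,sy*.088,k] for sx in(-1,1) for sy in(-1,1) for k in(0,.01)]),0,(255,255,0)),(np.array([[sx*.024,sy*.07,k] for sx in(-1,1) for sy in(-1,1) for k in(.01,.06)]),0,(255,0,255))):
    for i in range(8):
        for j in range(i):
            if bin(i^j).count("1")==1: line(V[i]+[0,0,z],V[j]+[0,0,z],c)
cv2.imwrite("pics/ov2.png",ov[620:1220,560:1120])
# side views check
for n,c in(("top",(262,165)),): print(proj(cam("top"),X(p,(0,0,0))),proj(cam("scene"),X(p,(0,0,0))))
# cross-camera height check for A, B, C via per-camera fits at z=0
S=cv2.imread("pics/scene0.png")
for n,b,p0 in(("A",(155,204),[.409,.2956,3.5]),("B",(207,179),[.4956,.1327,.31]),("C",(324,190),[.468,-.243,-.57])):
    x,c=fit([(mt,segm(T,b,18))],W,p0); print(n,"top only",x.round(4),round(c,3))
for n,sd,p0 in(("A",(419,43),[.409,.2956,3.5]),("C",(77,226),[.468,-.243,-.57])):
    x,c=fit([(m,segm(im,sd,20))],W,p0); print(n,"wrist only",x.round(4),round(c,3))
```

```text
[ 0.5409 -0.0461  1.6539] [[1.4, 0.5], [0.4, 0.9], [-0.4, -0.5], [-0.8, 0.1], [0.6, 0.0], [1.2, -1.0], [-1.5, 0.3]]
[263.50005251 167.36601985] [283.90660322 215.6030416 ]
A top only [0.4082 0.2933 3.508 ] 0.1
B top only [0.4935 0.1321 0.3311] 0.088
C top only [ 0.4663 -0.2419 -0.5779] 0.095
A wrist only [0.4093 0.3024 3.5203] 0.114
C wrist only [ 0.4697 -0.2432 -0.5708] 0.249
```

View pics/ov2.png

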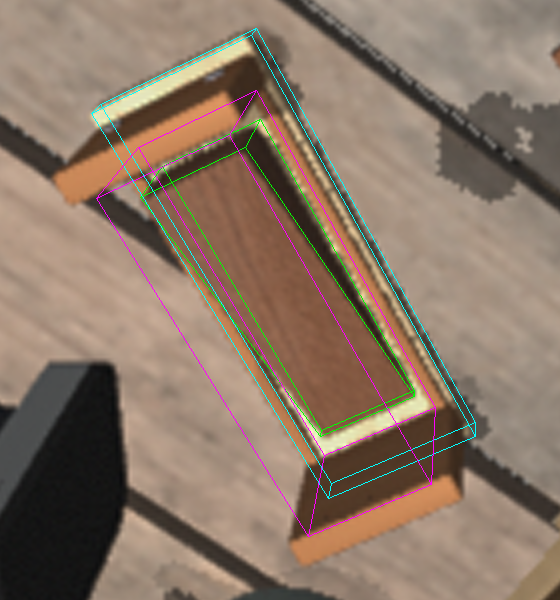

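The overlay agrees with the cradle: base and wedge edges coincide, and the thick end of the first wedge is at the near, robot-side end. Cradle pose is (0.541, -0.046), yaw 1.654. The wedges fit at z ≈ 0. I'll take A first.

```bash
cat >> h.py <<'E'
CR=np.array([.541,-.046,0.]); PHI=1.654
def pick(p,z,y=.015,psi=0): print("tgt",(t:=np.array([p[0],p[1],0])+rz(p[2])@[0,y,z])); delta(t,Rt(psi)); return t
def place(k,zoff,up=0.,y=.015,extra=0.):
    c={2:[0,.003,.028],3:[0,0,.044],4:[0,.003,.062]}[k]; Rc=R.from_euler("z",PHI)
    T=R.from_euler("x",.213 if k!=3 else 0)*R.from_euler("z",np.pi if k!=3 else 0)
    P=CR+Rc.apply(np.array(c)+T.apply([0,y,zoff])+[0,0,up])
    ax=Rc.apply([1,0,0]); print("place",P.round(4)); delta(P,Rt(3.225,.213 if k!=3 else 0,ax)); return P
def refine(seed_p,tag,V=W,off=(0,0)):
    m=cam("wrist"); im=vision.get_image("wrist"); cv2.imwrite(f"pics/{tag}.png",im)
    uv=proj(m,np.array([seed_p[0],seed_p[1],.017])); k=segm(im,uv,18,150)
    x,c=fit([(m,k)],V,list(seed_p)); print(tag,uv.round(0),"mask",k.sum(),"exp",sil(m,V,seed_p).sum().round(),"fit",x.round(4),round(c,3)); return x
E
python3 -c "
from h import *
pick((.409,.2965,3.512),.14,psi=1.941)"
```

```text
tgt [0.41442993 0.2825173  0.14      ]
rot [ 1.000e-02 -0.000e+00  4.744e+01] shift [12.41 19.38 13.93] | n 6.0
```

In the tool's units: 19.4 cm is 0.2587, 13.9 cm is 0.1853, 47.5 degrees is 0.5278.

{"name": "step_arm", "arguments": {
  "series": [0,0,0.5278,0.1653,0.2587,0.1853,8.5,0,0,0.5278,0.1653,0.2587,0.1853,8.5,0,0,0.5278,0.1653,0.2587,0.1853,8.5,0,0,0.5278,0.1653,0.2587,0.1853,8.5,0,0,0.5278,0.1653,0.2587,0.1853,8.5,0,0,0.5278,0.1653,0.2587,0.1853,8.5,0,0,0.5278,0.1653,0.2587,0.1853,8.5,0,0,0.5278,0.1653,0.2587,0.1853,8.5]
}}

```text
time: 3.7
tcp_pos: [0.414, 0.283, 0.1398]
orientation: [-3.14, 0.0, 1.943]
force: [0.4, -0.3, -0.4]
gripper_width: 0.0849
grip_force: 0.0
```

```bash
python3 -c "
from h import *
s=ctrl.get_state(); print(s['time'],s['tcp_pos'],s['orientation'])
x=refine((.409,.2965,3.512),'wA')
m=cam('wrist');print([(d['centre'],d['conf']) for d in nets.landmark_of('wrist','wedge_a_heel')], proj(m,np.r_[x[:2],0]+rz(x[2])@[0,.06,.015]))
pick(x,.001,psi=x[2]-1.571)"
```

```text
3.7 [0.41395212 0.28296574 0.13975939] [-3.14034796e+00  1.45715467e-04  1.94330224e+00]
wA [259. 164.] mask 24311 exp 6307.0 fit [0.4117 0.2895 3.5015] 0.749
[([279.6, 278.9], 0.58)] [257.29313606 230.77969695]
tgt [0.41702355 0.27545417 0.001     ]
rot [0.06 0.01 0.61] shift [-0.68 -0.09 14.01] | n 3.0
```

```bash
python3 -c "
from h import *
im=cv2.imread('pics/wA.png'); m=cam('wrist'); p=(.409,.2965,3.512)
for i in range(8):
  for j in range(i):
    if bin(i^j).count('1')==1: cv2.line(im,*[tuple(np.round(proj(m,rz(p[2])@W[k]+[p[0],p[1],0])).astype(int)) for k in(i,j)],(0,255,0),1)
cv2.imwrite('pics/wA2.png',im)"
```

```text
(no output)
```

View pics/wA2.png

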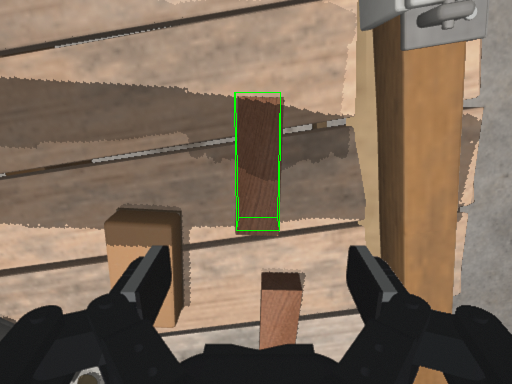

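The overlay fits A to about 3 mm: it is about 3 px further toward its thick end. The sanding block and B are clear of the fingers.

```bash
python3 -c "
from h import *
pick((.410,.294,3.512),.001,psi=1.941)"
```

```text
tgt [0.41542993 0.2800173  0.001     ]
rot [0.06 0.01 0.01] shift [-0.2  -0.08 14.01] | n 3.0
```

In the tool's units: 13.9 cm is 0.1853, 13 cm is 0.1733.

{"name": "step_arm", "arguments": {
  "series": [0,0,0,-0.0027,-0.0013,0.0667,6.5,0,0,0,-0.0027,-0.0013,0.1333,6.5,0,0,0,-0.0027,-0.0013,0.1733,6.5,0,0,0,-0.0027,-0.0013,0.1853,6.5,0,0,0,-0.0027,-0.0013,0.1853,6.5,0,0,0,-0.0027,-0.0013,0.1853,3,0,0,0,-0.0027,-0.0013,0.1853,3,0,0,0,-0.0027,-0.0013,0.1853,3],
  "force": 60
}}

```text
time: 4.6
tcp_pos: [0.4167, 0.281, 0.0041]
orientation: [3.137, 0.0, 1.94]
force: [-0.2, -1.9, 7.5]
gripper_width: 0.0385
grip_force: 62.0
```

In the tool's units: -15 cm is -0.2, -13 cm is -0.1733.

{"name": "step_arm", "arguments": {
  "series": [0,0,0,0,0,0,3,0,0,0,0,0,0,3,0,0,0,0,0,-0.04,3,0,0,0,0,0,-0.1067,3,0,0,0,0,0,-0.1733,3,0,0,0,0,0,-0.2,3,0,0,0,0,0,-0.2,3,0,0,0,0,0,-0.2,3]
}}

```text
time: 5.4
tcp_pos: [0.4149, 0.2805, 0.1519]
orientation: [3.14, -0.0, 1.94]
force: [-0.6, 0.7, -0.0]
gripper_width: 0.0387
grip_force: 61.0
```

```bash
python3 -c "
from h import *
s=ctrl.get_state(); print(s['time'],s['tcp_pos'],s['orientation'],s['qpos'])
place(2,.001,up=.08)"
```

```text
5.4 [0.4148625  0.28052606 0.15188135] [ 3.13992970e+00 -1.06040990e-05  1.93987819e+00] [ 3.32760159e-01 -2.04326654e-01 -3.45676190e-01  1.42778532e+00
  7.09852100e-05  1.53447469e+00]
place [ 0.5528 -0.045   0.1058]
rot [  7.92  10.54 -73.33] shift [-35.34   1.12   4.61] | n 9.0
```

In the tool's units: -35.3 cm is -0.4707, 4 cm is 0.0533, -73.3 degrees is -0.8144.

{"name": "step_arm", "arguments": {
  "series": [0.0878,0.1167,-0.8144,-0.4707,0.0147,0.0533,3,0.0878,0.1167,-0.8144,-0.4707,0.0147,0.0533,3,0.0878,0.1167,-0.8144,-0.4707,0.0147,0.0533,3,0.0878,0.1167,-0.8144,-0.4707,0.0147,0.0533,3,0.0878,0.1167,-0.8144,-0.4707,0.0147,0.0533,3,0.0878,0.1167,-0.8144,-0.4707,0.0147,0.0533,3,0.0878,0.1167,-0.8144,-0.4707,0.0147,0.0533,3,0.0878,0.1167,-0.8144,-0.4707,0.0147,0.0533,3]
}}

```text
time: 6.2
tcp_pos: [0.5516, -0.0478, 0.1088]
orientation: [-3.124, -0.189, 3.041]
force: [0.5, -0.5, -0.2]
gripper_width: 0.0385
grip_force: 61.0
```

```bash
python3 -c "
from h import *
s=ctrl.get_state(); print(s['time'],s['tcp_pos'],s['orientation'],s['qpos'])
place(2,.004,up=.05)"
```

```text
6.2 [ 0.55160769 -0.04777571  0.1088398 ] [-3.12415803 -0.18931899  3.04102043] [-0.29286092  0.22683996 -0.00406915  1.5225186  -0.05309615 -0.18908088]
place [ 0.5535 -0.045   0.0787]
rot [  1.11   1.26 -10.34] shift [-0.72  0.35  2.92] | n 2.0
```

In the tool's units: 2.9 cm is 0.0387, -0.7 cm is -0.0093, -10.3 degrees is -0.1144.

{"name": "step_arm", "arguments": {
  "series": [0.0122,0.0144,-0.1144,-0.0093,0.004,0.0387,3,0.0122,0.0144,-0.1144,-0.0093,0.004,0.0387,3,0.0122,0.0144,-0.1144,-0.0093,0.004,0.0387,3,0.0122,0.0144,-0.1144,-0.0093,0.004,0.0387,3,0.0122,0.0144,-0.1144,-0.0093,0.004,0.0387,3,0.0122,0.0144,-0.1144,-0.0093,0.004,0.0387,3,0.0122,0.0144,-0.1144,-0.0093,0.004,0.0387,3,0.0122,0.0144,-0.1144,-0.0093,0.004,0.0387,3]
}}

```text
time: 7.0
tcp_pos: [0.5539, -0.0425, 0.0818]
orientation: [-3.14, -0.21, -3.064]
force: [0.5, -0.1, -0.2]
gripper_width: 0.0386
grip_force: 60.9
```

```bash
python3 -c "
from h import *
s=ctrl.get_state(); print(s['time'],s['tcp_pos'],s['orientation'],s['qpos'])
m=cam('wrist');im=vision.get_image('wrist'); im=cv2.resize(im,(800,600),interpolation=cv2.INTER_CUBIC)
# predicted held wedge and cradle cheeks
R0=R.from_euler('xyz',s['orientation']); 
def dr(V,f,c):
  P=[tuple(np.round(proj(m,f(v))*1.5625).astype(int)) for v in V]
  for i in range(8):
    for j in range(i):
      if bin(i^j).count('1')==1: cv2.line(im,P[i],P[j],c,1)
dr(W,lambda v:s['tcp_pos']+R0.apply([-(v[1]-.015) , v[0], .004-v[2]]),(0,255,0))
dr(np.array([[x*.024,y*.07,z] for x in(-1,1) for y in(-1,1) for z in(.01,.06)]),lambda v:CR+rz(PHI)@v,(255,0,255))
cv2.imwrite('pics/p2.png',im)
place(2,.004,up=.001)"
```

```text
7.0 [ 0.553888   -0.0425483   0.08181268] [-3.13974717 -0.20955564 -3.06373806] [-0.2713798   0.26803796 -0.00910943  1.4902694  -0.07298051 -0.34222737]
place [ 0.5535 -0.045   0.0297]
rot [-0.04  0.19 -0.31] shift [-1.03 -0.23  5.09] | n 2.0
```

View pics/p2.png

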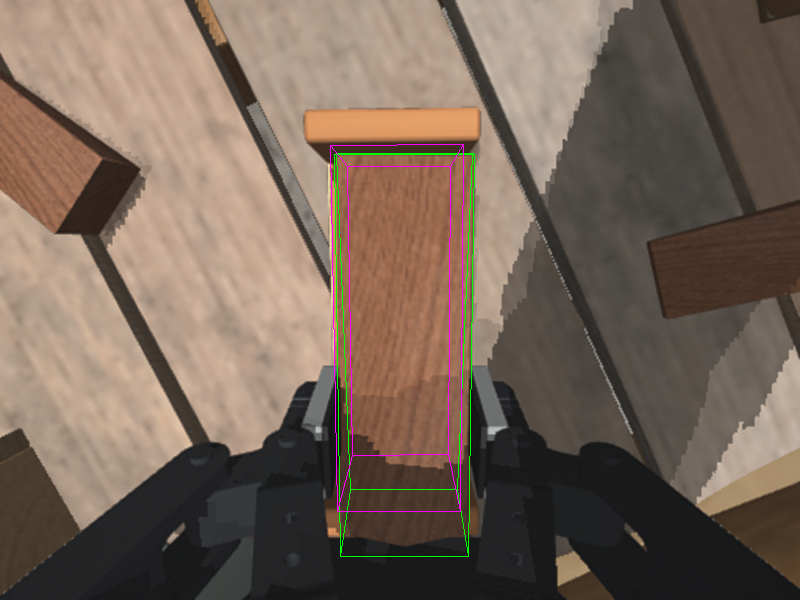

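Picture 7: the held wedge sits between the cheeks and is square with them, with its thin end at the near cheek (edge at row 152, cheek face ~145). The cheek centre is at about 392, against 397 predicted, so the cradle is ~1.5 mm further toward -y. I'll correct for that and lower.

In the tool's units: 5.1 cm is 0.068, 5 cm is 0.0667, -0.3 degrees is -0.0033.

{"name": "step_arm", "arguments": {
  "series": [0,0.0022,-0.0033,-0.0067,-0.004,0.032,3,0,0.0022,-0.0033,-0.012,-0.0053,0.0587,3,0,0.0022,-0.0033,-0.0133,-0.0053,0.0667,3,0,0.0022,-0.0033,-0.0133,-0.0053,0.068,3,0,0.0022,-0.0033,-0.0133,-0.0053,0.068,3,0,0.0022,-0.0033,-0.0133,-0.0053,0.068,3,0,0.0022,-0.0033,-0.0133,-0.0053,0.068,3,0,0.0022,-0.0033,-0.0133,-0.0053,0.068,3]
}}

```text
time: 7.85
tcp_pos: [0.5534, -0.0468, 0.0297]
orientation: [-3.141, -0.213, -3.058]
force: [-0.1, -0.1, -0.8]
gripper_width: 0.0382
grip_force: 60.9
```

```bash
sed -i 's/CR=np.array(.*)/CR=np.array([.541,-.0475,0.])/' h.py; sed -i 's/; PHI=1.654//; s/^CR=/PHI=1.654; CR=/' h.py; grep -n "CR=" h.py; python3 -c "
from h import *
place(2,.004,up=.0)"
```

```text
47:PHI=1.654; CR=np.array([.541,-.0475,0.])
place [ 0.5535 -0.0465  0.0287]
rot [-0.04 -0.02  0.01] shift [-0.03  0.03  0.1 ] | n 1.0
```

In the tool's units: 0.15 cm is 0.002.

{"name": "step_arm", "arguments": {
  "series": [0,0,0,0,0,0.002,3,0,0,0,0,0,0.002,3,0,0,0,0,0,0.002,3,0,0,0,0,0,0.002,7,0,0,0,0,0,0.002,7,0,0,0,0,0,0.002,7,0,0,0,0,0,0.002,7,0,0,0,0,0,0.002,7]
}}

```text
time: 8.65
tcp_pos: [0.5529, -0.0468, 0.0279]
orientation: [-3.141, -0.214, -3.058]
force: [0.6, -0.0, 0.2]
gripper_width: 0.0697
grip_force: 0.0
```

In the tool's units: -12 cm is -0.16, -10 cm is -0.1333.

{"name": "step_arm", "arguments": {
  "series": [0,0,0,0,0,-0.0133,7,0,0,0,0,0,-0.0667,7,0,0,0,0,0,-0.1333,7,0,0,0,0,0,-0.16,7,0,0,0,0,0,-0.16,7,0,0,0,0,0,-0.16,7,0,0,0,0,0,-0.16,7,0,0,0,0,0,-0.16,7]
}}

```text
time: 9.45
tcp_pos: [0.5774, -0.0444, 0.1439]
orientation: [3.141, -0.216, -3.058]
force: [-0.3, 0.3, 0.1]
gripper_width: 0.0702
grip_force: 0.0
```

```bash
python3 -c "
from h import *
s=ctrl.get_state(); print(s['time'],s['tcp_pos'],s['orientation'],s['qpos'])
m=cam('wrist');im=vision.get_image('wrist'); im=cv2.resize(im,(800,600),interpolation=cv2.INTER_CUBIC)
def dr(V,f,c):
  P=[tuple(np.round(proj(m,f(v))*1.5625).astype(int)) for v in V]
  for i in range(8):
    for j in range(i):
      if bin(i^j).count('1')==1: cv2.line(im,P[i],P[j],c,1)
T=R.from_euler('x',.213)*R.from_euler('z',np.pi)
dr(W,lambda v:CR+rz(PHI)@(T.apply(v)+[0,.003,.028]),(0,255,0))
dr(np.array([[x*.032,y*.088,z] for x in(-1,1) for y in(-1,1) for z in(.0,.01)]),lambda v:CR+rz(PHI)@v,(255,255,0))
dr(np.array([[x*.024,y*.07,z] for x in(-1,1) for y in(-1,1) for z in(.01,.06)]),lambda v:CR+rz(PHI)@v,(255,0,255))
cv2.imwrite('pics/p2b.png',im)
pick((.4945,.1325,.325),.14,psi=1.896)"
```

```text
9.45 [ 0.57735102 -0.04439258  0.14387784] [ 3.14120471 -0.21594806 -3.05794333] [-0.26363146  0.32369373  0.16889166  1.61954361 -0.07262537 -0.33981846]
tgt [0.48971037 0.14671476 0.14      ]
rot [ -8.2  -10.49  75.84] shift [ 6.89 19.78  1.93] | n 9.0
```

View pics/p2b.png

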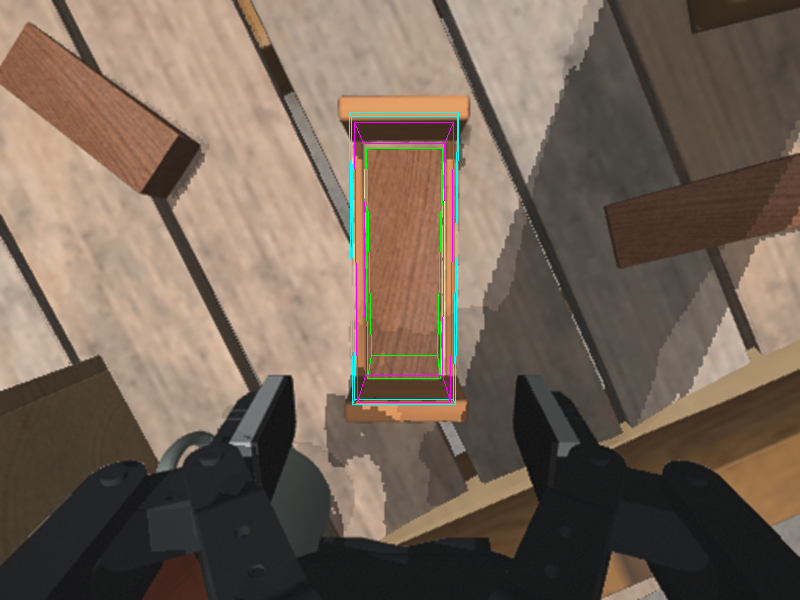

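Picture 8: the second wedge lies in place. Its top matches the predicted outline between the cheeks, and it has been let go. Next is B.

In the tool's units: 19.8 cm is 0.264, 6.9 cm is 0.092, 75.8 degrees is 0.8422.

{"name": "step_arm", "arguments": {
  "series": [-0.0911,-0.1167,0.8422,0.092,0.264,0.0253,7,-0.0911,-0.1167,0.8422,0.092,0.264,0.0253,7,-0.0911,-0.1167,0.8422,0.092,0.264,0.0253,7,-0.0911,-0.1167,0.8422,0.092,0.264,0.0253,7,-0.0911,-0.1167,0.8422,0.092,0.264,0.0253,7,-0.0911,-0.1167,0.8422,0.092,0.264,0.0253,7,-0.0911,-0.1167,0.8422,0.092,0.264,0.0253,7,-0.0911,-0.1167,0.8422,0.092,0.264,0.0253,7]
}}

```text
time: 10.3
tcp_pos: [0.4899, 0.1469, 0.1406]
orientation: [-3.129, -0.019, 2.036]
force: [-0.3, -0.7, -0.5]
gripper_width: 0.0698
grip_force: 0.0
```

```bash
python3 -c "
from h import *
p=(.4955,.1327,.318)
pick(p,.08,psi=1.889)
s=ctrl.get_state(); print(s['time'],s['tcp_pos'],s['orientation'])
m=cam('wrist');im=vision.get_image('wrist'); cv2.imwrite('pics/wB.png',im)
print([(d['centre'],d['conf']) for d in nets.landmark_of('wrist','wedge_b_heel')], proj(m,np.r_[p[:2],0]+rz(p[2])@[0,.06,.015]))
print([(d['centre'],d['conf']) for d in nets.landmark_of('wrist','wedge_b')], proj(m,np.r_[p[:2],0]))
"
```

```text
tgt [0.49080999 0.14694794 0.08      ]
rot [-0.81 -1.05  8.43] shift [-0.15  0.16  6.06] | n 2.0
10.3 [0.48987655 0.14685042 0.14059593] [-3.12888912 -0.01925017  2.03598097]
[] [268.6524144  132.62923088]
[([259.4, 187.6], 0.7)] [258.71376859 192.06756798]
```

In the tool's units: 6 cm is 0.08, 3 cm is 0.04, 8.4 degrees is 0.0933.

{"name": "step_arm", "arguments": {
  "series": [-0.0089,-0.0111,0.0933,-0.0013,0.0027,0.04,7,-0.0089,-0.0111,0.0933,-0.0013,0.0027,0.08,7,-0.0089,-0.0111,0.0933,-0.0013,0.0027,0.08,7,-0.0089,-0.0111,0.0933,-0.0013,0.0027,0.08,7,-0.0089,-0.0111,0.0933,-0.0013,0.0027,0.08,7,-0.0089,-0.0111,0.0933,-0.0013,0.0027,0.08,7,-0.0089,-0.0111,0.0933,-0.0013,0.0027,0.08,7,-0.0089,-0.0111,0.0933,-0.0013,0.0027,0.08,7]
}}

```text
time: 11.25
tcp_pos: [0.492, 0.1475, 0.0818]
orientation: [3.141, -0.001, 1.896]
force: [0.3, -0.4, 0.2]
gripper_width: 0.0704
grip_force: 0.0
```

```bash
python3 -c "
from h import *
p=(.4955,.1327,.318)
pick(p,.006,psi=1.889)"
```

```text
tgt [0.49080999 0.14694794 0.006     ]
rot [ 0.05 -0.06  0.38] shift [-0.02 -0.13  7.58] | n 2.0
```

In the tool's units: 7.6 cm is 0.1013, 7 cm is 0.0933, 0.4 degrees is 0.0044.

{"name": "step_arm", "arguments": {
  "series": [0,0,0.0044,0,-0.0013,0.0533,7,0,0,0.0044,0,-0.0013,0.0933,7,0,0,0.0044,0,-0.0013,0.1013,7,0,0,0.0044,0,-0.0013,0.1013,7,0,0,0.0044,0,-0.0013,0.1013,3,0,0,0.0044,0,-0.0013,0.1013,3,0,0,0.0044,0,-0.0013,0.1013,3,0,0,0.0044,0,-0.0013,0.1013,3],
  "force": 60
}}

```text
time: 12.05
tcp_pos: [0.4922, 0.1473, 0.0074]
orientation: [3.138, -0.0, 1.888]
force: [-0.8, -1.4, 7.3]
gripper_width: 0.038
grip_force: 61.0
```

In the tool's units: -14 cm is -0.1867, -13 cm is -0.1733.

{"name": "step_arm", "arguments": {
  "series": [0,0,0,0,0,0,3,0,0,0,0,0,-0.04,3,0,0,0,0,0,-0.1067,3,0,0,0,0,0,-0.1733,3,0,0,0,0,0,-0.1867,3,0,0,0,0,0,-0.1867,3,0,0,0,0,0,-0.1867,3,0,0,0,0,0,-0.1867,3]
}}

```text
time: 12.85
tcp_pos: [0.4896, 0.147, 0.1433]
orientation: [-3.139, -0.002, 1.888]
force: [0.5, -0.1, -2.0]
gripper_width: 0.0384
grip_force: 60.7
```

```bash
python3 -c "
from h import *
s=ctrl.get_state(); print(s['time'],s['qpos'])
place(3,.006,up=.07)"
```

```text
12.85 [ 3.46563112e-02 -1.63397196e-01 -3.24944181e-01  1.41244552e+00
  1.17219432e-03  1.28798718e+00]
place [ 0.5261 -0.0487  0.12  ]
rot [-6.000e-02 -2.000e-01 -7.659e+01] shift [-19.74  -2.64   2.3 ] | n 9.0
```

In the tool's units: -19.7 cm is -0.2627, -2.6 cm is -0.0347, -76.6 degrees is -0.8511.

{"name": "step_arm", "arguments": {
  "series": [0,-0.0022,-0.8511,-0.2627,-0.0347,0.0267,3,0,-0.0022,-0.8511,-0.2627,-0.0347,0.0267,3,0,-0.0022,-0.8511,-0.2627,-0.0347,0.0267,3,0,-0.0022,-0.8511,-0.2627,-0.0347,0.0267,3,0,-0.0022,-0.8511,-0.2627,-0.0347,0.0267,3,0,-0.0022,-0.8511,-0.2627,-0.0347,0.0267,3,0,-0.0022,-0.8511,-0.2627,-0.0347,0.0267,3,0,-0.0022,-0.8511,-0.2627,-0.0347,0.0267,3]
}}

```text
time: 13.65
tcp_pos: [0.5264, -0.0482, 0.123]
orientation: [3.141, -0.001, 3.034]
force: [-0.3, -0.3, -0.9]
gripper_width: 0.0387
grip_force: 60.6
```

```bash
python3 -c "
from h import *
place(3,.007,up=.02)"
```

```text
place [ 0.5261 -0.0487  0.071 ]
rot [  0.03  -0.06 -10.94] shift [ 0.02 -0.06  5.2 ] | n 2.0
```

In the tool's units: 5.2 cm is 0.0693, 5 cm is 0.0667, -10.9 degrees is -0.1211.

{"name": "step_arm", "arguments": {
  "series": [0,0,-0.1211,0,-0.0013,0.02,3,0,0,-0.1211,0,-0.0013,0.04,3,0,0,-0.1211,0,-0.0013,0.0667,3,0,0,-0.1211,0,-0.0013,0.0693,3,0,0,-0.1211,0,-0.0013,0.0693,3,0,0,-0.1211,0,-0.0013,0.0693,3,0,0,-0.1211,0,-0.0013,0.0693,3,0,0,-0.1211,0,-0.0013,0.0693,3]
}}

```text
time: 14.45
tcp_pos: [0.5279, -0.0494, 0.0737]
orientation: [-3.14, 0.003, -3.064]
force: [-0.6, -0.7, -1.0]
gripper_width: 0.038
grip_force: 60.6
```

```bash
python3 -c "
from h import *
s=ctrl.get_state(); m=cam('wrist');im=vision.get_image('wrist'); cv2.imwrite('pics/p3.png',im)
R0=R.from_euler('xyz',s['orientation'])
g=cv2.cvtColor(im,cv2.COLOR_BGR2LAB).astype(int)
# heel top edge of the held wedge and the near cheek, along image column over the wedge centre
for y in (.06,): print('pred heel top',proj(m,s['tcp_pos']+R0.apply([(.06-.015),0,.007-.03])).round(1),'bottom',proj(m,s['tcp_pos']+R0.apply([.045,0,.007])).round(1),'thin',proj(m,s['tcp_pos']+R0.apply([-.075,0,.003])).round(1))
for c in(-.0,): print('cheek inner top',proj(m,CR+rz(PHI)@[0,.07,.06]).round(1))
u=int(proj(m,s['tcp_pos']+R0.apply([.045,0,-.02]))[0]); print(u,[(r,*g[r,u-4:u+5].mean(0).astype(int)) for r in range(20,130,3)])
place(3,.007,up=.0)"
```

```text
pred heel top [258.3 177. ] bottom [258.3 160.2] thin [258.3 354.3]
cheek inner top [259.2 134.5]
258 [(20, np.int64(172), np.int64(133), np.int64(141)), (23, np.int64(175), np.int64(132), np.int64(141)), (26, np.int64(177), np.int64(132), np.int64(141)), (29, np.int64(178), np.int64(133), np.int64(141)), (32, np.int64(179), np.int64(133), np.int64(141)), (35, np.int64(180), np.int64(133), np.int64(141)), (38, np.int64(180), np.int64(133), np.int64(140)), (41, np.int64(181), np.int64(133), np.int64(141)), (44, np.int64(182), np.int64(133), np.int64(141)), (47, np.int64(181), np.int64(133), np.int64(141)), (50, np.int64(180), np.int64(133), np.int64(141)), (53, np.int64(176), np.int64(134), np.int64(141)), (56, np.int64(172), np.int64(133), np.int64(140)), (59, np.int64(169), np.int64(133), np.int64(141)), (62, np.int64(168), np.int64(133), np.int64(141)), (65, np.int64(168), np.int64(133), np.int64(140)), (68, np.int64(171), np.int64(133), np.int64(141)), (71, np.int64(174), np.int64(133), np.int64(141)), (74, np.int64(176), np.int64(134), np.int64(141)), (77, np.int64(177), np.int64
[... 284 characters left out ...]
p.int64(233), np.int64(124), np.int64(150)), (98, np.int64(238), np.int64(122), np.int64(147)), (101, np.int64(234), np.int64(124), np.int64(150)), (104, np.int64(74), np.int64(137), np.int64(145)), (107, np.int64(81), np.int64(138), np.int64(146)), (110, np.int64(170), np.int64(149), np.int64(165)), (113, np.int64(185), np.int64(146), np.int64(166)), (116, np.int64(185), np.int64(147), np.int64(167)), (119, np.int64(184), np.int64(146), np.int64(167)), (122, np.int64(182), np.int64(147), np.int64(166)), (125, np.int64(177), np.int64(147), np.int64(166)), (128, np.int64(175), np.int64(147), np.int64(166))]
place [ 0.5261 -0.0487  0.051 ]
rot [-0.07  0.15 -0.36] shift [0.18 0.07 2.26] | n 1.0
```

Cheek edge as predicted. Lower and release the third wedge.

In the tool's units: 2.3 cm is 0.0307, 2.2 cm is 0.0293, -0.4 degrees is -0.0044.

{"name": "step_arm", "arguments": {
  "series": [0,0.0011,-0.0044,0.0027,0.0013,0.0133,3,0,0.0011,-0.0044,0.0027,0.0013,0.024,3,0,0.0011,-0.0044,0.0027,0.0013,0.0293,3,0,0.0011,-0.0044,0.0027,0.0013,0.0307,3,0,0.0011,-0.0044,0.0027,0.0013,0.0307,3,0,0.0011,-0.0044,0.0027,0.0013,0.0307,3,0,0.0011,-0.0044,0.0027,0.0013,0.0307,3,0,0.0011,-0.0044,0.0027,0.0013,0.0307,3]
}}

```text
time: 15.3
tcp_pos: [0.5255, -0.0483, 0.0516]
orientation: [-3.14, 0.001, -3.057]
force: [-8.1, 1.8, 20.0]
gripper_width: 0.0383
grip_force: 62.9
```

In the tool's units: -10 cm is -0.1333, -9 cm is -0.12.

{"name": "step_arm", "arguments": {
  "series": [0,0,0,0,0,0.0007,3,0,0,0,0,0,0.0007,7,0,0,0,0,0,0.0007,7,0,0,0,0,0,0.0007,7,0,0,0,0,0,0.0007,7,0,0,0,0,0,-0.0533,7,0,0,0,0,0,-0.12,7,0,0,0,0,0,-0.1333,7]
}}

```text
time: 16.1
tcp_pos: [0.5277, -0.0491, 0.1556]
orientation: [-3.138, 0.007, -3.057]
force: [0.4, -0.8, 0.5]
gripper_width: 0.0699
grip_force: 0.0
```

```bash
python3 -c "
from h import *
m=cam('wrist');im=vision.get_image('wrist'); cv2.imwrite('pics/p3b.png',im)
V=W+[0,0,.044]; k=segm(im,proj(m,CR+[0,0,.061]),18,150); x,c=fit([(m,k)],V,[CR[0],CR[1],PHI]); print('wedge3 fit',x.round(4),round(c,3), (rz(-PHI)@(np.r_[x[:2],0]-CR)).round(4))
pick((.4675,-.2425,-.572),.14,psi=4.141)"
```

```text
wedge3 fit [ 0.5429 -0.0471  1.6431] 0.261 [ 0.0003 -0.0019  0.    ]
tgt [ 0.47561972 -0.2298877   0.14      ]
rot [ -0.36   0.25 -52.44] shift [  6.72 -17.57   1.51] | n 7.0
```

In the tool's units: -17.6 cm is -0.2347, 6.7 cm is 0.0893, -52.4 degrees is -0.5822.

{"name": "step_arm", "arguments": {
  "series": [-0.0044,0.0022,-0.5822,0.0893,-0.2347,0.02,7,-0.0044,0.0022,-0.5822,0.0893,-0.2347,0.02,7,-0.0044,0.0022,-0.5822,0.0893,-0.2347,0.02,7,-0.0044,0.0022,-0.5822,0.0893,-0.2347,0.02,7,-0.0044,0.0022,-0.5822,0.0893,-0.2347,0.02,7,-0.0044,0.0022,-0.5822,0.0893,-0.2347,0.02,7,-0.0044,0.0022,-0.5822,0.0893,-0.2347,0.02,7,-0.0044,0.0022,-0.5822,0.0893,-0.2347,0.02,7]
}}

```text
time: 16.95
tcp_pos: [0.4729, -0.2292, 0.1336]
orientation: [3.133, -0.0, -2.142]
force: [0.2, 0.2, -0.2]
gripper_width: 0.0702
grip_force: 0.0
```

```bash
python3 -c "
from h import *
s=ctrl.get_state(); print(s['time'],s['tcp_pos'],s['orientation'])
x=refine((.4675,-.2425,-.572),'wC'); m=cam('wrist')
print([(d['centre'],d['conf']) for d in nets.landmark_of('wrist','wedge_c')], proj(m,np.r_[x[:2],0]))
pick(x,.006,psi=4.141+(x[2]+.572))"
```

```text
16.95 [ 0.47286226 -0.22915944  0.13362807] [ 3.13276447e+00 -3.80212907e-04 -2.14230951e+00]
wC [254. 166.] mask 5107 exp 6568.0 fit [ 0.4661 -0.2378 -0.5413] 0.24
[([257.4, 166.1], 0.98), ([441.5, 66.0], 0.96)] [258.50257715 164.83061159]
tgt [ 0.47383818 -0.22494502  0.006     ]
rot [ 0.48 -0.02 -1.94] shift [-0.38  0.05 12.81] | n 3.0
```

```bash
python3 -c "
from h import *
im=cv2.imread('pics/wC.png'); m=cam('wrist'); print(onz(m,(257.4,166.1),0))
for t in(24,30,38):
  k=segm(im,(254,166),t,150); x,c=fit([(m,k)],W,[.467,-.241,-.56]); print(t,k.sum(),x.round(4),round(c,3))
im=cv2.resize(im,(1024,768),interpolation=cv2.INTER_CUBIC)
for p,c in(((.4675,-.2425,-.572),(0,255,0)),((.4661,-.2378,-.5413),(255,0,255))):
 for i in range(8):
  for j in range(i):
    if bin(i^j).count('1')==1: cv2.line(im,*[tuple(np.round(proj(m,rz(p[2])@W[k]+[p[0],p[1],0])*2).astype(int)) for k in(i,j)],c,1)
cv2.imwrite('pics/wC2.png',im[120:560,250:800])"
```

```text
[ 0.46780862 -0.23727308  0.        ]
24 10247 [ 0.4633 -0.2425 -0.5414] 0.561
30 53146 [ 0.381  -0.2765  0.4649] 0.848
38 73678 [ 0.5165 -0.3441 -0.7081] 0.885
```

View pics/wC2.png

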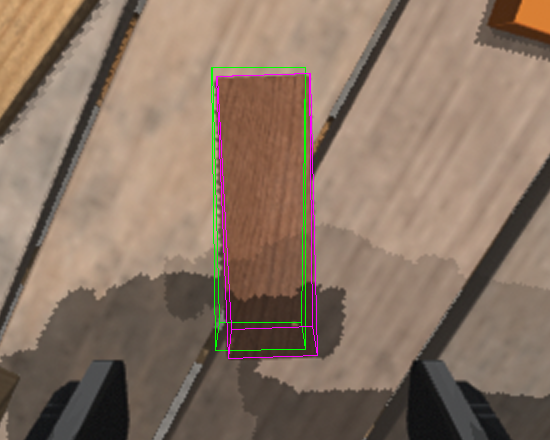

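Picture 9: C's thin end is at crop row 76, matching the magenta fit. Its yaw is between the two fits. It is brown, and the orange look-alike is top right, out of the way.

```bash
python3 -c "
from h import *
pick((.4665,-.2385,-.558),.006,psi=4.154)"
```

```text
tgt [ 0.47444236 -0.22577526  0.006     ]
rot [ 0.48 -0.02 -0.92] shift [-0.35 -0.05 12.81] | n 3.0
```

In the tool's units: 12.7 cm is 0.1693, 12 cm is 0.16, -0.9 degrees is -0.01.

{"name": "step_arm", "arguments": {
  "series": [0.0056,0,-0.01,-0.004,0,0.0533,7,0.0056,0,-0.01,-0.004,0,0.12,7,0.0056,0,-0.01,-0.004,0,0.16,7,0.0056,0,-0.01,-0.004,0,0.1693,7,0.0056,0,-0.01,-0.004,0,0.1693,7,0.0056,0,-0.01,-0.004,0,0.1693,7,0.0056,0,-0.01,-0.004,0,0.1693,3,0.0056,0,-0.01,-0.004,0,0.1693,3],
  "force": 60
}}

```text
time: 17.85
tcp_pos: [0.4753, -0.2272, 0.0098]
orientation: [-3.137, -0.001, -2.127]
force: [0.2, -0.9, -1.3]
gripper_width: 0.0419
grip_force: 0.0
```

In the tool's units: -16 cm is -0.2133, -13 cm is -0.1733.

{"name": "step_arm", "arguments": {
  "series": [0,0,0,0,0,0,3,0,0,0,0,0,0,3,0,0,0,0,0,-0.04,3,0,0,0,0,0,-0.1067,3,0,0,0,0,0,-0.1733,3,0,0,0,0,0,-0.2133,3,0,0,0,0,0,-0.2133,3,0,0,0,0,0,-0.2133,3]
}}

```text
time: 18.65
tcp_pos: [0.4745, -0.2265, 0.1688]
orientation: [-3.138, -0.001, -2.127]
force: [-0.2, 1.2, -1.4]
gripper_width: 0.038
grip_force: 60.8
```

```bash
python3 -c "
from h import *
s=ctrl.get_state(); print(s['time'],s['qpos'])
place(4,.006,up=.05)"
```

```text
18.65 [-6.94255168e-01 -1.30814197e-01 -2.48966394e-01  1.44919327e+00
 -3.68928767e-04 -1.70861782e+00]
place [ 0.5539 -0.0464  0.1147]
rot [-5.88 11.35 53.11] shift [-19.49   2.79   5.39] | n 7.0
```

In the tool's units: -19.5 cm is -0.26, 5 cm is 0.0667, 53.1 degrees is 0.59.

{"name": "step_arm", "arguments": {
  "series": [-0.0656,0.1267,0.59,-0.26,0.0373,0.0667,3,-0.0656,0.1267,0.59,-0.26,0.0373,0.0667,3,-0.0656,0.1267,0.59,-0.26,0.0373,0.0667,3,-0.0656,0.1267,0.59,-0.26,0.0373,0.0667,3,-0.0656,0.1267,0.59,-0.26,0.0373,0.0667,3,-0.0656,0.1267,0.59,-0.26,0.0373,0.0667,3,-0.0656,0.1267,0.59,-0.26,0.0373,0.0667,3,-0.0656,0.1267,0.59,-0.26,0.0373,0.0667,3]
}}

```text
time: 19.45
tcp_pos: [0.5525, -0.0454, 0.1155]
orientation: [3.139, -0.219, -3.059]
force: [0.8, 0.2, -0.7]
gripper_width: 0.0381
grip_force: 60.8
```

```bash
python3 -c "
from h import *
s=ctrl.get_state(); print(s['time'])
place(4,.009,up=.001)"
```

```text
19.45
place [ 0.5545 -0.0464  0.0686]
rot [ 0.14 -0.35 -0.04] shift [-1.21 -0.12  4.53] | n 1.0
```

In the tool's units: 4.5 cm is 0.06, 4.2 cm is 0.056, -0.3 degrees is -0.0033.

{"name": "step_arm", "arguments": {
  "series": [0.0011,-0.0033,0,-0.0093,-0.0013,0.0293,3,0.0011,-0.0033,0,-0.0133,-0.0013,0.048,3,0.0011,-0.0033,0,-0.016,-0.0013,0.056,3,0.0011,-0.0033,0,-0.016,-0.0013,0.06,3,0.0011,-0.0033,0,-0.016,-0.0013,0.06,3,0.0011,-0.0033,0,-0.016,-0.0013,0.06,3,0.0011,-0.0033,0,-0.016,-0.0013,0.06,3,0.0011,-0.0033,0,-0.016,-0.0013,0.06,3]
}}

```text
time: 20.25
tcp_pos: [0.5558, -0.0467, 0.072]
orientation: [-3.141, -0.209, -3.058]
force: [-0.4, 0.5, -1.3]
gripper_width: 0.0377
grip_force: 60.8
```

In the tool's units: 0.2 cm is 0.0027, 0.1 cm is 0.0013.

{"name": "step_arm", "arguments": {
  "series": [0,0,0,0,0,0.0013,3,0,0,0,0,0,0.0027,3,0,0,0,0,0,0.0027,3,0,0,0,0,0,0.0027,3,0,0,0,0,0,0.0027,3,0,0,0,0,0,0.0027,3,0,0,0,0,0,0.0027,3,0,0,0,0,0,0.0027,3]
}}

```text
time: 21.05
tcp_pos: [0.5551, -0.0466, 0.0695]
orientation: [-3.141, -0.21, -3.058]
force: [0.1, 0.3, -0.6]
gripper_width: 0.0384
grip_force: 60.8
```

In the tool's units: 0.2 cm is 0.0027, 0.1 cm is 0.0013.

{"name": "step_arm", "arguments": {
  "series": [0,0,0,0,0,0.0013,3,0,0,0,0,0,0.0027,3,0,0,0,0,0,0.0027,3,0,0,0,0,0,0.0027,3,0,0,0,0,0,0.0027,3,0,0,0,0,0,0.0027,3,0,0,0,0,0,0.0027,3,0,0,0,0,0,0.0027,3]
}}

```text
time: 21.85
tcp_pos: [0.5549, -0.0468, 0.068]
orientation: [-3.141, -0.209, -3.058]
force: [-1.0, 0.4, 5.5]
gripper_width: 0.0381
grip_force: 61.5
```

Contact. I'll release and retract.

In the tool's units: -9 cm is -0.12, -8 cm is -0.1067.

{"name": "step_arm", "arguments": {
  "series": [0,0,0,0,0,0,3,0,0,0,0,0,0,7,0,0,0,0,0,0,7,0,0,0,0,0,0,7,0,0,0,0,0,0,7,0,0,0,0,0,-0.0533,7,0,0,0,0,0,-0.1067,7,0,0,0,0,0,-0.12,7]
}}

```text
time: 22.65
tcp_pos: [0.5755, -0.0455, 0.16]
orientation: [-3.139, -0.204, -3.058]
force: [-0.1, 0.3, 1.0]
gripper_width: 0.0698
grip_force: 0.0
```

```bash
python3 -c "
from h import *
m=cam('wrist');im=vision.get_image('wrist'); cv2.imwrite('pics/p4b.png',im)
T=R.from_euler('x',.213)*R.from_euler('z',np.pi); V=T.apply(W)+[0,.003,.062]
k=segm(im,proj(m,CR+[0,0,.078]),18,150); x,c=fit([(m,k)],V,[CR[0],CR[1],PHI]); print('wedge4 fit',x.round(4),round(c,3), (rz(-PHI)@(np.r_[x[:2],0]-CR)).round(4))
s=ctrl.get_state(); print(s['time'],s['tcp_pos'])
t=[.4465,-.387,.16]; print([(d['centre'],d['conf']) for d in nets.landmark_of('wrist','board')],proj(m,[.4465,-.387,0]),proj(m,[.448,-.386,0]))
delta(t,Rt(3.447))"
```

```text
wedge4 fit [ 0.5411 -0.0466  1.649 ] 0.166 [ 0.0009 -0.0001  0.    ]
22.7 [ 0.57558757 -0.04551622  0.15961201]
[] [-75.39373006  42.18552139] [-74.31677365  43.86131282]
rot [  1.21 -11.8  -12.64] shift [ 15.36 -32.97   3.  ] | n 8.0
```

In the tool's units: -33 cm is -0.44, -29 cm is -0.3867, -12.6 degrees is -0.14.

{"name": "step_arm", "arguments": {
  "series": [0.0044,-0.0444,-0.0444,0.0933,-0.0533,-0.0133,7,0.0089,-0.0889,-0.0889,0.16,-0.12,0,7,0.0133,-0.1311,-0.14,0.2053,-0.1867,0.02,7,0.0133,-0.1311,-0.14,0.2053,-0.2533,0.04,7,0.0133,-0.1311,-0.14,0.2053,-0.32,0.04,7,0.0133,-0.1311,-0.14,0.2053,-0.3867,0.04,7,0.0133,-0.1311,-0.14,0.2053,-0.44,0.04,7,0.0133,-0.1311,-0.14,0.2053,-0.44,0.04,7]
}}

```text
time: 23.55
tcp_pos: [0.4443, -0.3705, 0.1569]
orientation: [3.138, -0.004, -2.838]
force: [0.7, -0.0, -0.0]
gripper_width: 0.0699
grip_force: 0.0
```

```bash
python3 -c "
from h import *
s=ctrl.get_state(); print(s['time'],s['tcp_pos'],s['orientation'])
p=(.4465,-.387,1.876); m=cam('wrist'); x=refine(p,'wD',BRD)
n=nets.landmark_of('wrist','board'); print([(d['centre'],d['conf']) for d in n], proj(m,np.r_[x[:2],0]), [onz(m,d['centre'],0) for d in n])
im=cv2.imread('pics/wD.png'); im=cv2.resize(im,(800,600))
for q,c in((p,(0,255,0)),(x,(255,0,255))):
 for i in range(8):
  for j in range(i):
    if bin(i^j).count('1')==1: cv2.line(im,*[tuple(np.round(proj(m,rz(q[2])@BRD[k]+[q[0],q[1],0])*1.5625).astype(int)) for k in(i,j)],c,1)
cv2.imwrite('pics/wD2.png',im)
pick(x,.006,y=0,psi=x[2]+1.571)"
```

```text
23.55 [ 0.44431423 -0.37050188  0.15690958] [ 3.1376771  -0.00353149 -2.83752243]
wD [241. 172.] mask 22724 exp 11111.0 fit [ 0.4472 -0.3826  1.8568] 0.542
[([244.0, 167.7], 0.58)] [245.62432375 169.50750139] [array([ 0.44585752, -0.384685  ,  0.        ])]
tgt [ 0.44716644 -0.38258813  0.006     ]
rot [ 0.26 -0.28  0.76] shift [-0.16 -1.06 14.92] | n 3.0
```

View pics/wD2.png

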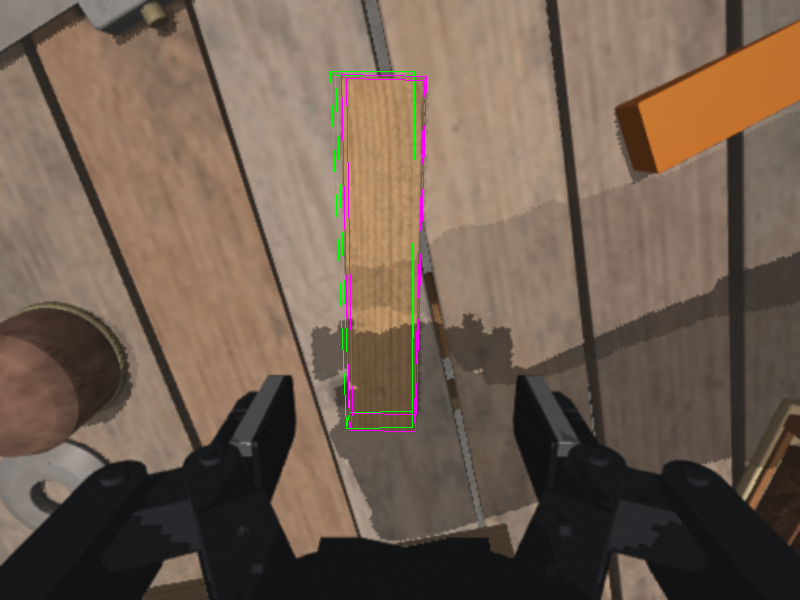

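Picture 10, the last: the board lies between the two outlines, centred near (381,250), with the grasp path clear. I use (0.447, -0.384, yaw 1.863).

```bash
python3 -c "
from h import *
pick((.447,-.3842,1.863),.005,y=0,psi=1.863+1.571)"
```

```text
tgt [ 0.447  -0.3842  0.005 ]
rot [ 0.26 -0.28  0.4 ] shift [-0.1  -1.21 15.02] | n 4.0
```

In the tool's units: 14.9 cm is 0.1987, 14.5 cm is 0.1933, 0.4 degrees is 0.0044.

{"name": "step_arm", "arguments": {
  "series": [0.0022,-0.0022,0.0044,-0.0013,-0.016,0.0533,7,0.0022,-0.0022,0.0044,-0.0013,-0.016,0.1067,7,0.0022,-0.0022,0.0044,-0.0013,-0.016,0.16,7,0.0022,-0.0022,0.0044,-0.0013,-0.016,0.1933,7,0.0022,-0.0022,0.0044,-0.0013,-0.016,0.1987,7,0.0022,-0.0022,0.0044,-0.0013,-0.016,0.1987,7,0.0022,-0.0022,0.0044,-0.0013,-0.016,0.1987,7,0.0022,-0.0022,0.0044,-0.0013,-0.016,0.1987,3],
  "force": 60
}}

```text
time: 24.45
tcp_pos: [0.4506, -0.3811, 0.0119]
orientation: [-3.137, 0.002, -2.844]
force: [0.4, 0.8, 0.5]
gripper_width: 0.0573
grip_force: 0.0
```

In the tool's units: -16 cm is -0.2133, -13 cm is -0.1733.

{"name": "step_arm", "arguments": {
  "series": [0,0,0,0,0,0,3,0,0,0,0,0,0,3,0,0,0,0,0,0,3,0,0,0,0,0,-0.04,3,0,0,0,0,0,-0.1067,3,0,0,0,0,0,-0.1733,3,0,0,0,0,0,-0.2133,3,0,0,0,0,0,-0.2133,3]
}}

```text
time: 25.25
tcp_pos: [0.4514, -0.3822, 0.1764]
orientation: [-3.131, 0.004, -2.844]
force: [0.9, -0.9, -0.3]
gripper_width: 0.0428
grip_force: 61.9
```

```bash
python3 -c "
from h import *
s=ctrl.get_state(); print(s['time'],s['qpos'])
delta(CR+[0,0,.0785+.006+.05],Rt(3.225))"
```

```text
25.25 [-9.23612895e-01  5.96379465e-02 -4.89112522e-02  1.45132398e+00
  7.79200457e-05 -1.22125984e+00]
rot [-0.56  0.28 12.27] shift [-18.37  29.42   3.96] | n 7.0
```

```bash
python3 -c "
from h import *
m=cam('top')
for n,u in(('box corner',(324,143)),('box top corner',(320,131)),('mug bottom',(289,131)),('mug rim low',(289,122)),('handle',(299,129))): print(n,[onz(m,u,z).round(3) for z in(0,.1,.15)])
s=cam('scene')
# mug rim/base in scene: crop (578,150) rim centre, (575,225) base front
print([onz(s,(110+578*.4,120+225*.4),0).round(3)], tri([(m,(289,110)),(s,(110+578*.4,120+145*.4))]).round(3), tri([(m,(311,115)),(s,(110+625*.4,120+155*.4))]).round(3))"
```

```text
box corner [array([ 0.628, -0.243,  0.   ]), array([ 0.593, -0.225,  0.1  ]), array([ 0.575, -0.216,  0.15 ])]
box top corner [array([ 0.669, -0.23 ,  0.   ]), array([ 0.63 , -0.214,  0.1  ]), array([ 0.611, -0.205,  0.15 ])]
mug bottom [array([ 0.667, -0.128,  0.   ]), array([ 0.629, -0.12 ,  0.1  ]), array([ 0.609, -0.117,  0.15 ])]
mug rim low [array([ 0.699, -0.128,  0.   ]), array([ 0.657, -0.12 ,  0.1  ]), array([ 0.637, -0.116,  0.15 ])]
handle [array([ 0.675, -0.161,  0.   ]), array([ 0.636, -0.15 ,  0.1  ]), array([ 0.616, -0.145,  0.15 ])]
[array([ 0.685, -0.142,  0.   ])] [ 0.702 -0.122  0.089] [ 0.685 -0.191  0.099]
```

In the tool's units: 29.4 cm is 0.392, 28.3 cm is 0.3773, 12.3 degrees is 0.1367.

{"name": "step_arm", "arguments": {
  "series": [0,0,0.0444,-0.04,0.0667,0,3,0,0,0.0889,-0.08,0.1333,0,3,-0.0056,0.0033,0.1367,-0.12,0.2,0,3,-0.0056,0.0033,0.1367,-0.16,0.2667,0,3,-0.0056,0.0033,0.1367,-0.2,0.3267,0,3,-0.0056,0.0033,0.1367,-0.2333,0.3773,0,3,-0.0056,0.0033,0.1367,-0.2453,0.392,0.0133,3,-0.0056,0.0033,0.1367,-0.2453,0.392,0.0267,3]
}}

```text
time: 26.05
tcp_pos: [0.54, -0.0398, 0.149]
orientation: [3.133, -0.005, -3.053]
force: [-0.6, -0.9, -1.6]
gripper_width: 0.0433
grip_force: 62.0
```

```bash
python3 -c "
from h import *
delta(CR+[0,0,.0785+.012+.003],Rt(3.225))"
```

```text
rot [ 0.47 -0.27  0.3 ] shift [-0.06 -0.82  5.54] | n 2.0
```

In the tool's units: 3 cm is 0.04, 2 cm is 0.0267.

{"name": "step_arm", "arguments": {
  "series": [0,0,0,0,0,0.0133,3,0,0,0,0,0,0.0267,3,0,0,0,0,0,0.04,3,0,0,0,0,0,0.04,3,0,0,0,0,0,0.04,3,0,0,0,0,0,0.04,3,0,0,0,0,0,0.04,3,0,0,0,0,0,0.04,3]
}}

```text
time: 26.85
tcp_pos: [0.5394, -0.0449, 0.12]
orientation: [3.135, -0.005, -3.059]
force: [-0.5, -0.4, -1.4]
gripper_width: 0.0426
grip_force: 62.0
```

```bash
python3 -c "
from h import *
delta(CR+[0,0,.0785+.010],Rt(3.225))"
```

```text
rot [ 0.37 -0.26 -0.04] shift [-0.16 -0.29  3.15] | n 1.0
```

In the tool's units: 2.8 cm is 0.0373, 2.6 cm is 0.0347, 0.4 degrees is 0.0044.

{"name": "step_arm", "arguments": {
  "series": [0.0044,-0.0033,0,-0.0013,-0.004,0.0133,3,0.0044,-0.0033,0,-0.0013,-0.004,0.0267,3,0.0044,-0.0033,0,-0.0013,-0.004,0.0347,3,0.0044,-0.0033,0,-0.0013,-0.004,0.0373,3,0.0044,-0.0033,0,-0.0013,-0.004,0.0373,3,0.0044,-0.0033,0,-0.0013,-0.004,0.0373,3,0.0044,-0.0033,0,-0.0013,-0.004,0.0373,3,0.0044,-0.0033,0,-0.0013,-0.004,0.0373,3]
}}

```text
time: 27.65
tcp_pos: [0.5404, -0.0475, 0.0919]
orientation: [-3.141, 0.001, -3.059]
force: [-1.0, 0.1, -1.6]
gripper_width: 0.0431
grip_force: 62.1
```

In the tool's units: 0.2 cm is 0.0027, 0.1 cm is 0.0013.

{"name": "step_arm", "arguments": {
  "series": [0,0,0,0,0,0.0013,3,0,0,0,0,0,0.0027,3,0,0,0,0,0,0.0027,3,0,0,0,0,0,0.0027,3,0,0,0,0,0,0.0027,3,0,0,0,0,0,0.0027,3,0,0,0,0,0,0.0027,3,0,0,0,0,0,0.0027,3]
}}

```text
time: 28.45
tcp_pos: [0.5403, -0.0476, 0.0898]
orientation: [-3.141, 0.0, -3.059]
force: [-1.2, 0.1, 4.0]
gripper_width: 0.0431
grip_force: 62.6
```

Contact (force +5 N). I'll release gently, then retract.

In the tool's units: -12 cm is -0.16, -8 cm is -0.1067.

{"name": "step_arm", "arguments": {
  "series": [0,0,0,0,0,0,3,0,0,0,0,0,0,7,0,0,0,0,0,0,7,0,0,0,0,0,0,7,0,0,0,0,0,0,7,0,0,0,0,0,-0.0533,7,0,0,0,0,0,-0.1067,7,0,0,0,0,0,-0.16,7]
}}

```text
time: 29.25
tcp_pos: [0.5398, -0.0473, 0.2108]
orientation: [3.141, -0.001, -3.059]
force: [0.5, -0.2, 0.6]
gripper_width: 0.0702
grip_force: 0.0
```

```bash
python3 -c "
from h import *
s=ctrl.get_state(); print(s['time'],s['tcp_pos'],s['force'])
m=cam('wrist');im=vision.get_image('wrist'); cv2.imwrite('pics/fin.png',im)
for t in (14,18,24):
  k=segm(im,proj(m,CR+[0,0,.0985]),t,170); 
  x,c=fit([(m,k)],BRD+[0,0,.0785],[CR[0],CR[1],PHI]); print('board',k.sum(),x.round(4),round(c,3),(rz(-PHI)@(np.r_[x[:2],0]-CR)).round(4))
for cn in('top','scene'):
  mm=cam(cn); vision.get_image(cn); print(cn,[(d['centre'],round(d['conf'],2)) for d in nets.landmark_of(cn,'board')],proj(mm,CR+[0,0,.0785]).round(1))"
```

```text
29.25 [ 0.53981378 -0.04728899  0.21077906] [ 0.48688974 -0.23879675  0.62395394]
board 8690 [ 0.5383 -0.0469  1.647 ] 0.342 [0.0008 0.0027 0.    ]
board 9543 [ 0.5381 -0.0469  1.647 ] 0.296 [0.0008 0.0028 0.    ]
board 25780 [ 0.5377 -0.0473  1.6448] 0.511 [0.0005 0.0033 0.    ]
top [([263.9, 161.9], 0.77)] [264.2 160.5]
scene [([283.9, 189.1], 0.72), ([184.6, 217.3], 0.7), ([284.8, 196.8], 0.51)] [285.1 190.1]
```

The board sits on the stack, within 1 mm sideways and 3 mm lengthwise by the wrist view, and the top and scene cameras agree. I'm handing the job in.

```bash
python3 -c "
from station import job
print(job.close_job())"
```

```text
the job is handed in; nothing more can be done
None
```

The three wedges are stacked head to tail in the cradle and the board lies centred on top, within about 3 mm by the wrist camera; the job was handed in at about 29 s, and no verdict came back.

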